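# Tighten the log clamp's collar with the steel bar

## Task

Tighten the screw clamp on the insect-hotel log. Take the steel bar with the orange sleeve out of the rod block, put it down into the blue-marked socket of the collar and pull that socket round clockwise (seen from above) to the red pointer; then move the bar to the yellow-marked socket and pull that one clockwise to the pointer too. Stop there and let go, leaving the bar standing in the yellow socket.

Things in the scene. Friction and masses are not known exactly. Their poses are not given: they have to be found in the camera images.
- bar_mid (a point): Centre of the loose round steel bar, 150 mm long, about 180 g, upright, z up. Lower 80 mm bare, 14 mm thick; upper 70 mm an orange sleeve, 20 mm thick: grip it 35 to 40 mm above this point. It stands 40 mm deep in a dark wooden block 55 mm high, in one of three holes 80 mm apart; a bamboo cane and a pale dowel stand in the others.
- socket_blue (a point): Mouth centre, at the collar's top, of the blue-marked socket: square, 24 mm wide, 36 mm deep; moves with the collar. Collar: aluminium, 154 mm across, six sockets 60 degrees apart, 58 mm from the axis. It turns easily (2 to 3 N), stays put, sinks 3 mm per radian clockwise. Blue starts 40 to 80 degrees short of the pointer. A bar fully in has its centre 39 mm above this point.
- socket_yellow (a point): The same for the yellow-marked socket, the next one behind the blue (60 degrees anticlockwise of it seen from above).
- clamp: Fixed clamp: plywood base 260 mm square, log slice, collar (top 121 to 129 mm high). Origin: on the collar's vertical axis, at table level. Red pointer: on the clamp's own -x side, 117 mm from the axis, 118 mm high. A steel arm 18 mm wide crosses the collar from axis to a post, 50 degrees clockwise past the pointer, top 162 mm high: it stops the bar, but fingers on the sleeve stay above it.

How it is judged:
By the outcome, as a careful person would: the job done as asked, in the order asked, and still so for the second after the job is handed in, with the robot touching nothing.
It also fails if it takes over 54 s, if anything falls off the work surface, if the arm or the gripper's body presses on something with over 40 N, if the wrist force passes 120 N, or if a joint passes its speed limit or range.

## Robot

A 6-joint arm with a two-finger parallel gripper is mounted at the origin on the work surface. World frame = base frame: x ahead of the robot, y to its left, z up, the work surface at z = 0. Lengths are in m, angles in rad, forces in N, time in s.
With the tool pointing down it reaches from about 0.35 to 0.925 m from the base axis. Payload 6.4 kg.
Tool frame: the origin (TCP) lies at the very end of the fingers, on their centre line; the grasp point (between the pads) lies 19 mm behind it (manip.grip_depth is the distance from the TCP to the grasp point, in m); z points along the fingers, y is the direction in which the jaws open and shut (so a half turn about z gives the same grasp; the last joint's range is limited). The gripper opens to 85 mm and grips with 20 to 120 N. Pads are 22 mm wide; open, the fingers measure 114 mm over their backs; the gripper's body (76 mm by 85 mm) begins 54 mm behind the grasp point. The pads swing forward as they close: fully open they stand 13 mm farther back than shut.
Start: joints at [-1.386, 0.245, 1.558, -0, 1.339, -0.174], TCP at [0.228, -0.609, 0.231] pointing down, gripper open.
Joint ranges: [-3.13, 3.13], [-1.02, 2.26], [0.13, 2.54], [-0.95, 4.09], [0.21, 2.88], [-2.74, 2.74]. Speed limits (rad/s): [2.57, 2.57, 3.14, 3.14, 3.14, 3.14].

## Interface

Orientations are given as a unit quaternion [x, y, z, w].
In Python, from plant import manip gives the robot as it stands. The module is installed in compiled form; this text tells all that it offers.
- The arm moves only by the tool servo_tool, never from a script. Its argument "increments" is a list of rows, each a list of 7 numbers: the opening, from 0 (shut) to 1 (fully open), then the shift along the tool's x, y, z in m, then the turn, a rotation vector about the tool's x, y, z in rad. A call has 1 to 12 rows; each row shifts and turns the pose as measured when the row begins, along the tool's axes as they then stand; what a row does not reach is not made up. A row lasts 1/10 s, in which the tool goes at most 50 mm and 8.59 degrees, less where a joint would pass 70% of its speed; a pose out of reach is approached as far as the arm can. A call is refused whole if a number of a shift passes 0.05 or a number of a turn 0.15, either way. A call with a gripper value outside its range is refused whole. The fingers move at their own pace and stop on an object; "force" is the grip in N (left out, the last holds). Time passes only in rows, so rows that do not move let the fingers close. It gives the time, the measured TCP pose, the force and the opening at its end, in the units of the state.
- manip.state(): the state, without advancing time (a new reading comes with each control period).
- manip.get_image(name): name is "scene" or "side" or "wrist"; returns a dict with "color" (480x640x3 uint8, red, green, blue), "mtx" (3x3 intrinsics, pixels), "dist" ([k1, k2, p1, p2, k3] as OpenCV has them; the pictures are not rectified), "eye" and "attitude" of the camera in the world. Camera axes: x right, y up, looking along -z (the intrinsics and any distortion apply to the point x, -y, -z); pixel columns grow to the right and rows downward; lengths in m; the calibration is good to about 2 mm. A picture is of the moment at which its call begins. There is no depth.
- manip.sign_off(): hands the job in, once; it reports no verdict.
Trained networks look in a picture, given as the dict that the camera call returned (one of the last four; its "shot" number tells which), for a name from the list of things; names that differ only in an ending like _2 or _b are one class to them, and where a whole thing is asked for, a point or a joint stands for the part that bears it (a point fixed in the world has none). Each returns a list of dicts, best first, with "confidence" (0 to 1); they miss things now and then, are a little off and sometimes report something else, mostly with a low value. They report only what shows in the picture. A call takes as long as a camera call.
- manip.boxes_of(label, picture): "extent" ([left, top, width, height] in pixels, round what is visible of it).
- manip.trace(label, picture): "mask" (480x640 bool, what is visible of it) and "extent" ([left, top, width, height] in pixels, round what is visible of it).
The state is a dict: "time_s": time; "joint_pos": joint angles; "qvel": joint speeds; "joint_efforts": joint torques, N m; "tcp_pos": TCP position; "ee_rot": TCP orientation; "contact_force": force on the tool from outside, world axes, zero at the start; "moment": the same for the moment, N m; "opening": finger opening in m.
Only numpy, scipy, OpenCV 4.12 (cv2) and the standard library are available. Lean on these libraries where they do the work, as an engineer would, in place of code of your own. Each camera call takes 0.05 s, during which the arm holds its last target.

## Working session

There is one attempt and no reset: what is moved stays moved. The work goes in short steps, Python scripts to look and compute and a tool call to move; the robot and the scene stay as the last step left them, time stands still between calls to the robot, and variables do not carry over. Pictures are saved under pics/ and viewed, and the job is handed in when it is done.

Besides the shell and the picture viewer there is one more tool, called after "Request:" as a command line: name --pt "numbers of a row" for each row, then --argument value for the rest. servo_tool: Moves the arm, as the interface text tells. Its arguments: {"type":"object","properties":{"increments":{"type":"array","items":{"type":"array","items":{"type":"number"}}},"force":{"type":"number"}},"required":["increments"]}

```bash
mkdir -p pics
cat > h.py <<'E'
import numpy as np, cv2
from scipy.spatial.transform import Rotation as R
from plant import manip
def save(p,n): cv2.imwrite(f'pics/{n}.png',p['color'][:,:,::-1])
def att(p):
    a=np.array(p['attitude'],float)
    return a if a.shape==(3,3) else R.from_quat(a).as_matrix()
def ray(p,uv):
    q=cv2.undistortPoints(np.array([[uv]],float),np.array(p['mtx'],float),np.array(p['dist'],float))[0,0]
    d=att(p)@np.array([q[0],-q[1],-1.]); return np.array(p['eye'],float),d/np.linalg.norm(d)
def onz(p,uv,z):
    e,d=ray(p,uv); return e+d*(z-e[2])/d[2]
def proj(p,P):
    c=(np.atleast_2d(P)-np.array(p['eye']))@att(p); c=c*[1,-1,-1]
    return cv2.projectPoints(c,np.zeros(3),np.zeros(3),np.array(p['mtx'],float),np.array(p['dist'],float))[0][:,0]
def tri(rs):
    A=np.zeros((3,3));b=np.zeros(3)
    for e,d in rs:
        M=np.eye(3)-np.outer(d,d);A+=M;b+=M@e
    return np.linalg.solve(A,b)
E
python3 - <<'E'
from h import *
np.set_printoptions(precision=4,suppress=True)
s=manip.state();print(s['time_s'],s['tcp_pos'],s['ee_rot'],s['opening'],manip.grip_depth)
for n in ['scene','side']:
    p=manip.get_image(n);save(p,n+'0');print(n,p['eye'],p['attitude'],p['mtx'],p['dist'])
    for l in ['bar_mid','socket_blue','socket_yellow','clamp']:
        print(l,[(x['extent'],round(x['confidence'],2)) for x in manip.boxes_of(l,p)][:3])
print(manip.state()['time_s'])
E
```

```text
0.0 [ 0.2281 -0.608   0.2301] [ 0.984   0.1784 -0.     -0.001 ] 0.08522948758711602 0.0187
scene [1.13   0.653  0.6387] [0.1844 0.4396 0.8064 0.3499] [[599.5174   0.     319.8113]
 [  0.     599.5174 242.8756]
 [  0.       0.       1.    ]] [0.0368 0.     0.     0.     0.    ]
bar_mid [([433.6, 233.2, 17.9, 61.3], 0.73)]
socket_blue [([163.9, 183.3, 93.3, 63.4], 0.81)]
socket_yellow [([162.7, 181.8, 91.2, 63.2], 0.89)]
clamp [([111.3, 179.6, 202.6, 143.7], 0.75)]
side [0.0899 0.5028 0.6226] [-0.1528  0.3941  0.8413 -0.3369] [[529.6581   0.     308.6635]
 [  0.     529.6581 233.1767]
 [  0.       0.       1.    ]] [0.0063 0.     0.     0.     0.    ]
bar_mid [([206.3, 292.2, 23.3, 69.9], 0.85)]
socket_blue [([299.5, 136.0, 83.5, 65.6], 0.91)]
socket_yellow [([300.9, 134.3, 85.7, 62.5], 0.91)]
clamp [([242.0, 135.0, 182.7, 142.4], 0.72)]
0.5
```

View pics/scene0.png

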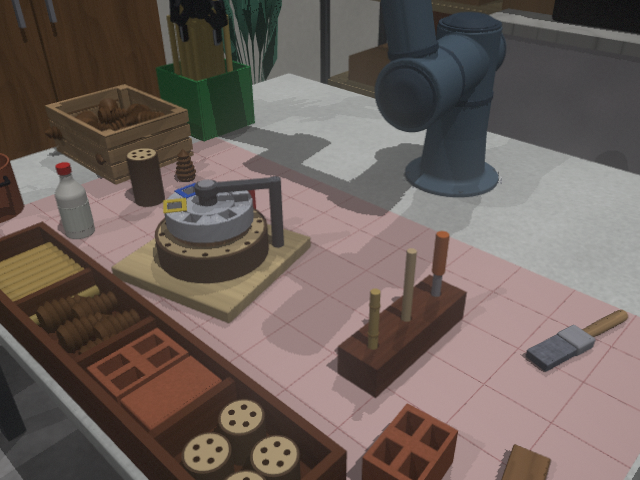

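View pics/side0.png

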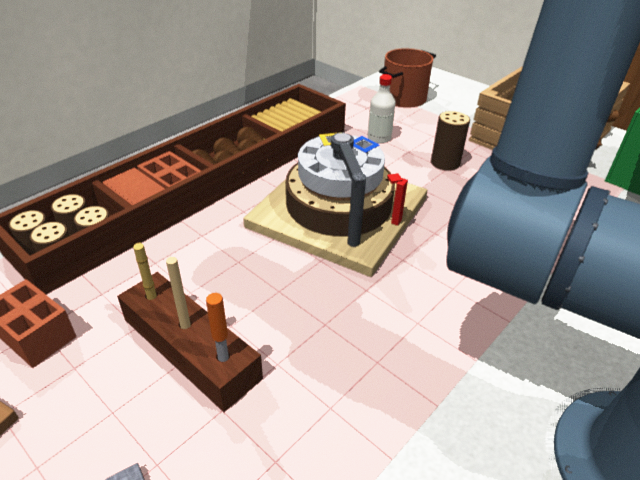

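Scene view: bar with orange sleeve at about (441,262), clamp around (210,220), blue at (187,190), yellow at (175,206). Side view: bar at (218,325), blue at (365,145), yellow at (327,140), pointer at (397,190). I'll zoom in on these next.

Run:
```python
import cv2,numpy as np
a=cv2.imread('pics/scene0.png')[160:290,110:320];b=cv2.imread('pics/side0.png')[120:285,240:430]
a=cv2.resize(a,None,fx=3.8,fy=3.8,interpolation=cv2.INTER_CUBIC);cv2.imwrite('pics/za.png',a)
b=cv2.resize(b,None,fx=3.6,fy=3.6,interpolation=cv2.INTER_CUBIC);cv2.imwrite('pics/zb.png',b)
```

```text
(no output)
```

View pics/za.png

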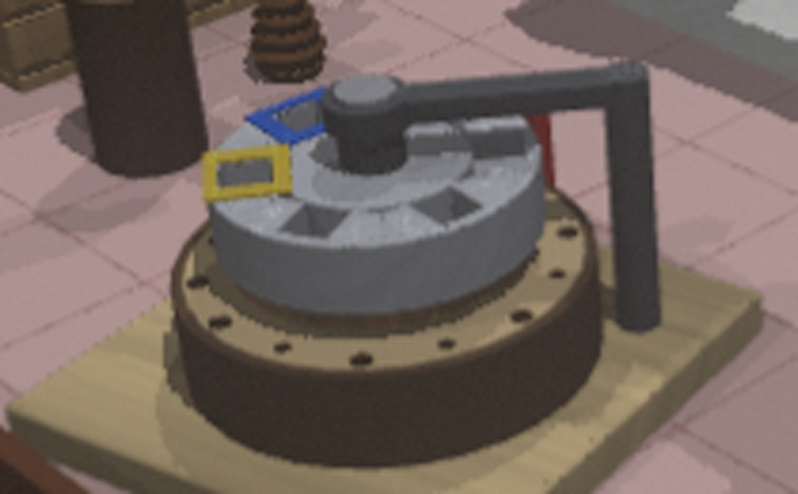

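View pics/zb.png

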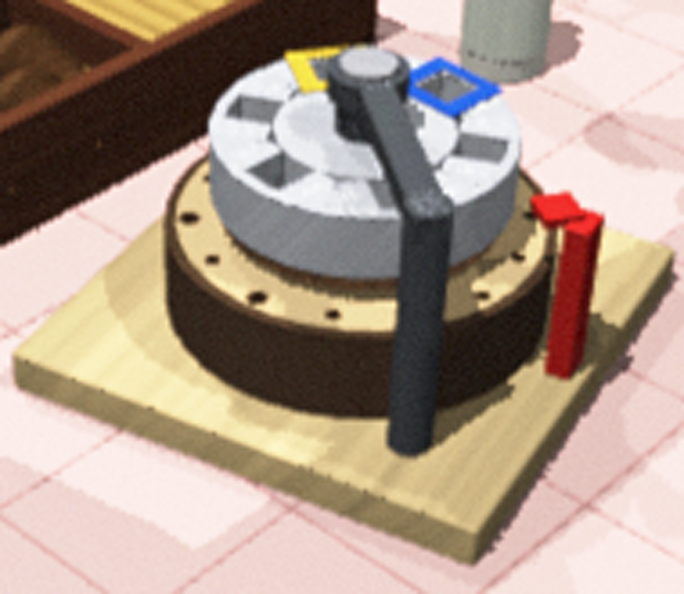

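```bash
cat > fit.py <<'E'
from h import *
from scipy.optimize import least_squares
np.set_printoptions(precision=4,suppress=True)
ps=manip.get_image('scene');pd=manip.get_image('side')
A=lambda u,v:(110+u/3.8,160+v/3.8);B=lambda u,v:(240+u/3.6,120+v/3.6)
S={1:A(247,174),2:A(317,222),3:A(452,206)}
D={0:B(453,87),5:B(484,148),2:B(252,108),3:B(277,171)}
def f(q):
    x,y,th,h=q; r=[]
    for p,dd in((ps,S),(pd,D)):
        for k,uv in dd.items():
            a=th+k*np.pi/3
            r+=list(proj(p,[x+.058*np.cos(a),y+.058*np.sin(a),h])[0]-uv)
    return r
c0=onz(pd,B(370,130),.125);print(c0, onz(ps,A(365,190),.125))
best=min((least_squares(f,[c0[0],c0[1],t,.125]) for t in np.arange(0,6.3,.5)),key=lambda s:s.cost)
print(best.x,np.degrees(best.x[2]),np.array(f(best.x)))
x,y=best.x[:2]
print('pointer',onz(pd,B(582,215),.118)[:2]-[x,y], 'tip',onz(pd,B(543,205),.118)[:2]-[x,y])
# base corners bottom
for n,uv in(('L',B(15,385)),('F',B(475,562)),):
    d=onz(pd,uv,0)[:2]-[x,y];print(n,d,np.linalg.norm(d),np.degrees(np.arctan2(d[1],d[0])))
pt=onz(pd,B(543,205),.118)[:2]-[x,y]; print(np.linalg.norm(pt),np.degrees(np.arctan2(pt[1],pt[0])))
po=onz(pd,B(410,445),.02)[:2]-[x,y]; print('post',np.linalg.norm(po),np.degrees(np.arctan2(po[1],po[0])))
# bar
for p,n in((ps,'s'),(pd,'d')):
    m=manip.trace('bar_mid',p)[0];ys,xs=np.nonzero(m['mask']);print(n,m['extent'],m['confidence'],[ (v,xs[ys==v].min(),xs[ys==v].max()) for v in range(ys.min(),ys.max()+1,6)])
E
python3 fit.py
```

```text
[ 0.5969 -0.1269  0.125 ] [ 0.6171 -0.1084  0.125 ]
[ 0.5973 -0.1246  4.6292  0.1268] 265.2310163404739 [ 0.4712 -0.3433 -0.0092 -0.4379 -0.7168 -0.0905 -1.3052  0.4043 -0.4642
  0.3073  0.5846  0.078   0.6762 -0.0081]
pointer [-0.1135 -0.0235] tip [-0.0953 -0.0175]
L [0.0971 0.1547] 0.18268715203050567 57.891724951794025
F [-0.1538  0.0924] 0.17945955351651152 149.00701948697971
0.09693714405988442 -169.61222682353124
post 0.11540327036301323 143.7391555469827
s [434.1, 232.9, 14.6, 62.8] 0.97 [(232, np.int64(439), np.int64(445)), (238, np.int64(435), np.int64(449)), (244, np.int64(434), np.int64(448)), (250, np.int64(433), np.int64(447)), (256, np.int64(433), np.int64(446)), (262, np.int64(432), np.int64(445)), (268, np.int64(432), np.int64(444)), (274, np.int64(433), np.int64(442)), (280, np.int64(432), np.int64(441)), (286, np.int64(432), np.int64(440)), (292, np.int64(432), np.int64(440))]Traceback (most recent call last):
  File "fit.py", line 27, in <module>
    m=manip.trace('bar_mid',p)[0];ys,xs=np.nonzero(m['mask']);print(n,m['extent'],m['confidence'],[ (v,xs[ys==v].min(),xs[ys==v].max()) for v in range(ys.min(),ys.max()+1,6)])
      ~~~~~~~~~~~~~~~~~~~~~~~~^^^
IndexError: list index out of range
```

Run:
```python
import cv2,numpy as np
a=cv2.imread('pics/scene0.png')[220:400,330:480];b=cv2.imread('pics/side0.png')[230:410,110:270]
a=cv2.resize(a,None,fx=3.2,fy=3.2,interpolation=cv2.INTER_CUBIC)[:,:400]
a=cv2.resize(cv2.imread('pics/scene0.png')[225:325,400:480],None,fx=5,fy=5,interpolation=cv2.INTER_CUBIC)
b=cv2.resize(cv2.imread('pics/side0.png')[285:385,190:270],None,fx=5,fy=5,interpolation=cv2.INTER_CUBIC)
cv2.imwrite('pics/zc.png',np.hstack([a,b[:,:400]]))
```

```text
(no output)
```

View pics/zc.png

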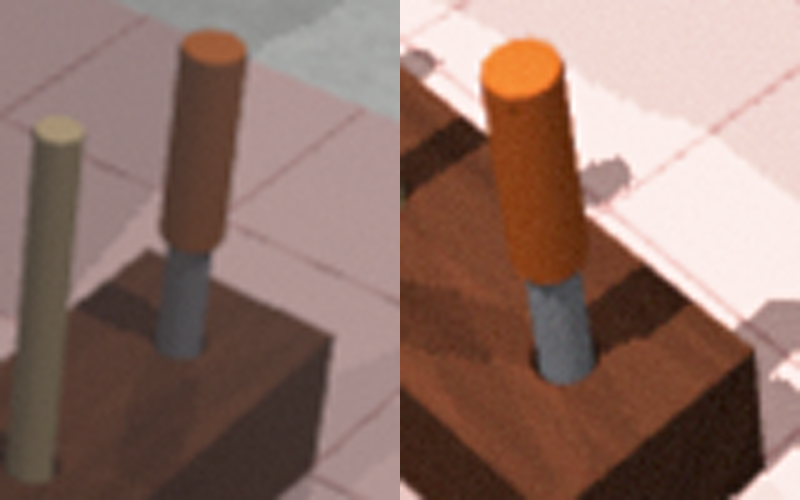

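Run:
```python
from h import *
np.set_printoptions(precision=4,suppress=True)
ps=manip.get_image('scene');pd=manip.get_image('side')
t=[(ps,(442.6,234.6)),(pd,(214.4,299))]; b=[(ps,(436.6,294)),(pd,(223.2,358.6))]
print(tri([ray(*q) for q in t]),[onz(*q,.165) for q in t])
print(tri([ray(*q) for q in b]),[onz(*q,.055) for q in b])
print([onz(ps,(u,v),.055)[:2] for u,v in((372,348),(407,318))])
# sleeve-top hole direction
s=manip.state();print(R.from_quat(s['ee_rot']).as_matrix(),s['time_s'])
w=manip.get_image('wrist');print(w['eye'],w['attitude'],w['mtx'])
```

```text
[0.4619 0.2652 0.1617] [array([0.4663, 0.2674, 0.165 ]), array([0.459 , 0.2674, 0.165 ])]
[0.4604 0.2665 0.0503] [array([0.4656, 0.2689, 0.055 ]), array([0.4572, 0.2691, 0.055 ])]
[array([0.6295, 0.2722]), array([0.5439, 0.2696])]
[[ 0.9363  0.3511  0.    ]
 [ 0.3511 -0.9363 -0.0001]
 [-0.      0.0001 -1.    ]] 0.8
[ 0.2921 -0.5856  0.3743] [-0.1117  0.0777 -0.5641  0.8144] [[333.1295   0.     319.5126]
 [  0.     333.1295 238.4117]
 [  0.       0.       1.    ]]
```

Request:
servo_tool --pt "1 0 0 -0.01 0 0 0.12" --pt "1 0 0 -0.01 0 0 0.12" --pt "1 0.02 -0.02 -0.01 0 0 0.12" --pt "1 0.025 -0.04 -0.005 0 0 0" --pt "1 0.025 -0.04 -0.005 0 0 0" --pt "1 0.025 -0.04 0 0 0 0" --pt "1 0.025 -0.04 0 0 0 0" --pt "1 0.025 -0.04 0 0 0 0" --pt "1 0.025 -0.04 0 0 0 0" --pt "1 0.025 -0.04 0 0 0 0" --pt "1 0.02 -0.04 0 0 0 0" --pt "1 0.01 -0.03 0 0 0 0"

```text
time_s: 2.05
tcp_pos: [0.4635, -0.2309, 0.2739]
ee_rot: [1.0, -0.013, 0.002, 0.002]
contact_force: [0.3, -0.4, -0.6]
opening: 0.0855
```

Run:
```python
from h import *
np.set_printoptions(precision=4,suppress=True)
s=manip.state();print(s['time_s'],s['tcp_pos'],R.from_quat(s['ee_rot']).as_matrix()[:,0],s['joint_pos'])
w=manip.get_image('wrist');print(w['eye'],att(w));save(w,'w1')
print(proj(w,[.597,-.1246,.127]))
```

```text
2.05 [ 0.4635 -0.2309  0.2739] [ 0.9996 -0.0261  0.0042] [-0.6812 -0.1072  1.8504 -0.0001  1.393   0.9158]
[ 0.5311 -0.233   0.4171] [[-0.0257  0.9637  0.2659]
 [-0.9997 -0.0256 -0.004 ]
 [ 0.003  -0.2659  0.964 ]]
[[182.7953  68.5067]]
```

View pics/w1.png

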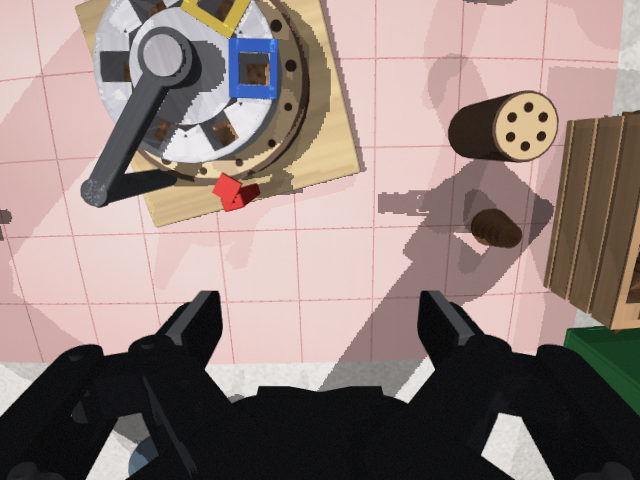

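Wrist view: blue socket at (253,69), yellow at (218,8), the arm from (165,55) to (95,190), pointer at (228,190). I'll move on and look again with the clamp more central.

Request:
servo_tool --pt "1 -0.01 -0.04 0 0 0 -0.02" --pt "1 -0.01 -0.04 0 0 0 0" --pt "1 -0.01 -0.03 0 0 0 0" --pt "1 0 0 0 0 0 0"

```text
time_s: 2.5
tcp_pos: [0.4349, -0.1124, 0.2738]
ee_rot: [1.0, 0.001, 0.003, 0.001]
contact_force: [0.7, -0.3, -0.2]
opening: 0.0855
```

Run:
```python
from h import *
np.set_printoptions(precision=4,suppress=True)
s=manip.state();print(s['time_s'],s['tcp_pos'],R.from_quat(s['ee_rot']).as_matrix(),s['joint_pos'])
w=manip.get_image('wrist');save(w,'w2')
import pickle;pickle.dump({k:w[k] for k in w},open('w2.pkl','wb'))
c=w['color'][:,:,::-1];print(proj(w,[.597,-.1246,.127]))
cv2.imwrite('pics/w2z.png',cv2.resize(c[0:260,150:500],None,fx=2.2,fy=2.2,interpolation=cv2.INTER_CUBIC))
```

```text
2.5 [ 0.4349 -0.1124  0.2738] [[ 1.      0.0011  0.0059]
 [ 0.0011 -1.     -0.0012]
 [ 0.0059  0.0012 -1.    ]] [-0.5072 -0.2898  2.0058  0.0018  1.4199  1.0622]
[[334.1095  24.7733]]
```

View pics/w2z.png

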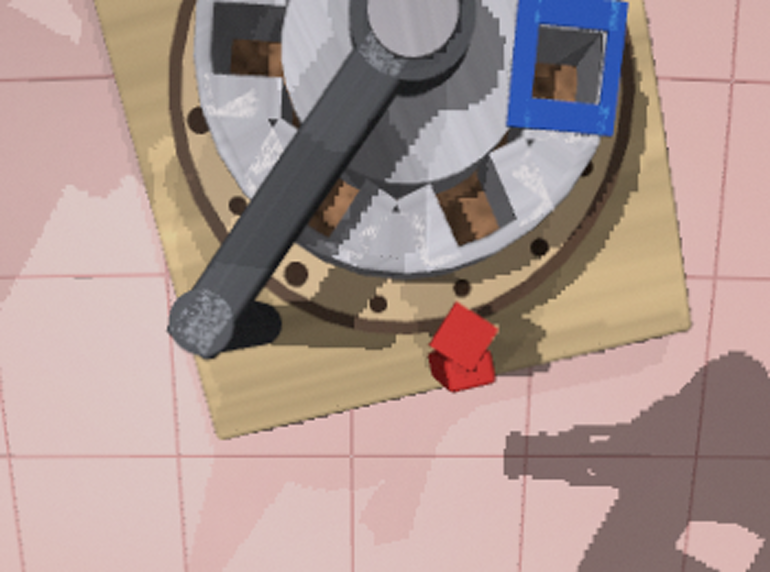

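Run:
```python
from h import *
import pickle
np.set_printoptions(precision=4,suppress=True)
w=pickle.load(open('w2.pkl','rb'))
Z=lambda u,v:(150+(u+.0)/2.2,v/2.2)
C=np.array([.5973,-.1246])
def ang(n,uv,z):
    P=onz(w,uv,z)[:2];d=P-C;print(n,P,'r',np.linalg.norm(d),'ang',np.degrees(np.arctan2(d[1],d[0]))%360)
ang('blue',Z(568,64),.127);ang('k5',Z(471,205),.127);ang('k3?',Z(248,40),.127)
ang('ptr',Z(463,337),.118);ang('tip',Z(459,303),.118)
for z in(.0,.02):
    a=onz(w,Z(691,327),z)[:2];b=onz(w,Z(219,438),z)[:2];d=a-b;print(z,a,b,np.linalg.norm(d),np.degrees(np.arctan2(d[1],d[0])), np.array([np.linalg.norm(a-C),np.linalg.norm(b-C)]))
    n=np.array([-d[1],d[0]])/np.linalg.norm(d); print('centre',(a+b)/2+.13*n,(a+b)/2-.13*n)
ang('armend',Z(200,320),.162);ang('hub',Z(413,10),.165)
```

```text
blue [ 0.5947 -0.1833] r 0.05878950029714701 ang 267.4445918744705
k5 [ 0.5458 -0.1496] r 0.057289805545799134 ang 205.87239427183476
k3? [ 0.602  -0.0685] r 0.05628789531587207 ang 85.18821597557681
ptr [ 0.4976 -0.1491] r 0.1026780160234744 ang 193.78907534635712
tip [ 0.5106 -0.1471] r 0.08952997846737656 ang 194.56186672907165
0.0 [ 0.5026 -0.2911] [ 0.4393 -0.0252] 0.27332724790045704 -76.60873130329531 [0.1915 0.1867]
centre [ 0.5974 -0.128 ] [ 0.3445 -0.1882]
0.02 [ 0.5026 -0.2825] [ 0.4423 -0.0294] 0.2602219053613174 -76.60873130329529 [0.1842 0.1819]
centre [ 0.5989 -0.1258] [ 0.346  -0.1861]
armend [ 0.5039 -0.0548] r 0.11659925882954285 ang 143.22153150519924
hub [ 0.5974 -0.1254] r 0.0008286703328361771 ang 277.0608413826239
```

Request:
servo_tool --pt "1 0.003 -0.038 0 0 0 0" --pt "1 0.003 -0.038 0 0 0 0" --pt "1 0.003 -0.038 0 0 0 0" --pt "1 0.003 -0.038 0 0 0 0" --pt "1 0.003 -0.038 0 0 0 0" --pt "1 0.003 -0.038 0 0 0 0" --pt "1 0.003 -0.038 0 0 0 0" --pt "1 0.003 -0.038 0 0 0 0" --pt "1 0.003 -0.038 0 0 0 0" --pt "1 0 -0.03 0 0 0 0" --pt "1 0 0 0 0 0 0"

```text
time_s: 3.65
tcp_pos: [0.4762, 0.261, 0.2744]
ee_rot: [1.0, -0.009, 0.007, 0.003]
contact_force: [-0.1, -1.3, -1.2]
opening: 0.0856
```

Run:
```python
from h import *
np.set_printoptions(precision=4,suppress=True)
s=manip.state();print(s['time_s'],s['tcp_pos'],R.from_quat(s['ee_rot']).as_matrix(),s['joint_pos'])
w=manip.get_image('wrist');save(w,'w3')
print([(x['extent'],x['confidence']) for x in manip.boxes_of('bar_mid',w)])
print(proj(w,[[.4615,.267,.165],[.4615,.267,.055]]))
```

```text
3.65 [0.4762 0.261  0.2744] [[ 0.9997 -0.0184  0.0145]
 [-0.0183 -0.9998 -0.0069]
 [ 0.0146  0.0067 -0.9999]] [ 0.2978 -0.0469  1.7929 -0.0111  1.3838  1.8889]
[([300.3, 219.5, 26.2, 44.8], 0.85)]
[[310.3948 255.2875]
 [312.3827 225.2569]]
```

View pics/w3.png

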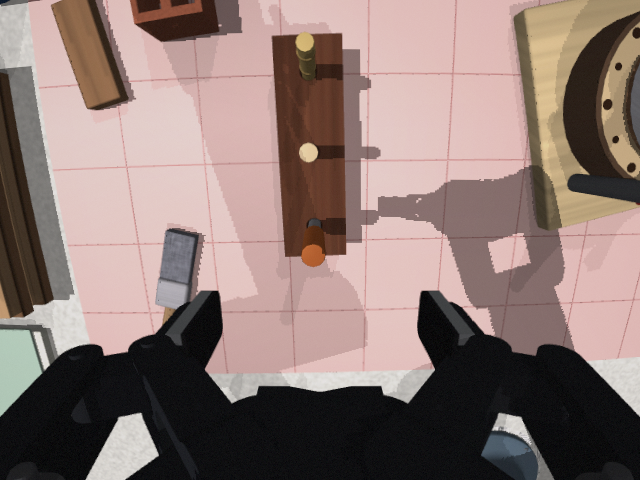

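```bash
cat >> h.py <<'E'
np.set_printoptions(precision=4,suppress=True)
def Rd(yaw):
    c,s=np.cos(yaw),np.sin(yaw); return np.array([[c,s,0],[s,-c,0],[0,0,-1.]])
def delta(pos,yawdeg):
    s=manip.state();M=R.from_quat(s['ee_rot']).as_matrix()
    print('t',s['time_s'],'tcp',np.array(s['tcp_pos']),'yaw',np.degrees(np.arctan2(M[1,0],M[0,0])),'F',np.array(s['contact_force']),'op',s['opening'],'q1,q6',s['joint_pos'][0],s['joint_pos'][5])
    print('shift',M.T@(np.array(pos)-s['tcp_pos']),'rot',R.from_matrix(M.T@Rd(np.radians(yawdeg))).as_rotvec())
E
python3 -c "
from h import *
delta([.461,.265,.109],0)"
```

```text
t 3.75 tcp [0.4762 0.2587 0.2743] yaw -1.1973378906231396 F [ 0.4623 -0.4755 -0.1114] op 0.08514667533543127 q1,q6 0.29405681840466324 1.8879684133688655
shift [-0.0177 -0.0072  0.165 ] rot [ 0.0079 -0.0143 -0.021 ]
```

Request:
servo_tool --pt "1 -0.018 -0.007 0 0.008 -0.014 -0.021" --pt "1 0 0 0 0 0 0"

```text
time_s: 3.95
tcp_pos: [0.4582, 0.2642, 0.2737]
ee_rot: [1.0, -0.001, -0.001, -0.0]
contact_force: [0.7, 0.1, -0.4]
opening: 0.0855
```

```bash
python3 -c "
from h import *
delta([.461,.265,.109],0)"
```

```text
t 3.95 tcp [0.4582 0.2642 0.2737] yaw -0.12081592410128578 F [ 0.6505  0.0562 -0.4476] op 0.08550326247381561 q1,q6 0.3081910455378214 1.8810049063184224
shift [ 0.003  -0.0008  0.1647] rot [-0.0001  0.0014 -0.0021]
```

Request:
servo_tool --pt "1 0.002 0 0.03 0 0 0" --pt "1 0.001 0 0.035 0 0 0" --pt "1 0 0 0.035 0 0 0" --pt "1 0 0 0.035 0 0 0" --pt "1 0 0 0.025 0 0 0" --pt "1 0 0 0.005 0 0 0" --pt "1 0 0 0 0 0 0"

```text
time_s: 4.65
tcp_pos: [0.4645, 0.2589, 0.108]
ee_rot: [1.0, -0.005, 0.004, -0.001]
contact_force: [-0.5, 0.3, 0.6]
opening: 0.0852
```

```bash
python3 -c "
from h import *
delta([.461,.265,.109],0)
w=manip.get_image('wrist');save(w,'w4')"
```

```text
t 4.65 tcp [0.4645 0.2589 0.108 ] yaw -0.5675633499244346 F [-0.4741  0.349   0.5997] op 0.08521090514726887 q1,q6 0.2955018401615093 1.8766441417876374
shift [-0.0036 -0.0061 -0.001 ] rot [-0.0019 -0.0089 -0.0099]
```

View pics/w4.png

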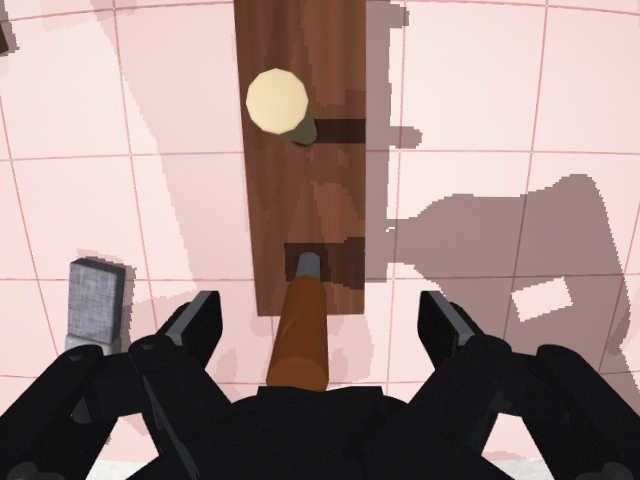

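The bar's sleeve is between the fingers, slightly left of centre at (303,340). I'll correct for that and then close.

Request:
servo_tool --pt "1 -0.004 -0.006 -0.001 -0.002 -0.009 -0.01" --pt "1 0 0 0 0 0 0"

```text
time_s: 4.9
tcp_pos: [0.4625, 0.2657, 0.1128]
ee_rot: [1.0, 0.0, 0.003, -0.001]
contact_force: [-1.3, -0.0, -0.5]
opening: 0.0855
```

```bash
python3 -c "
from h import *
delta([.461,.265,.109],0)"
```

```text
t 4.9 tcp [0.4625 0.2657 0.1128] yaw 0.011612825007612848 F [-1.3231 -0.0496 -0.4579] op 0.08549380456332638 q1,q6 0.3087811883049232 1.879370238580325
shift [-0.0015  0.0007  0.0038] rot [-0.0016 -0.0051  0.0002]
```

Request:
servo_tool --pt "0.6 -0.001 0 0.004 -0.002 -0.005 0" --pt "0.3 0 0 0 0 0 0" --pt "0 0 0 0 0 0 0" --pt "0 0 0 0 0 0 0" --pt "0 0 0 0 0 0 0" --pt "0 0 0 0 0 0 0" --pt "0 0 0 0 0 0 0" --pt "0 0 0 0 0 0 0" --force 60

```text
time_s: 5.7
tcp_pos: [0.4633, 0.2666, 0.1118]
ee_rot: [1.0, 0.001, 0.003, -0.0]
contact_force: [-0.0, 0.1, 0.4]
opening: 0.0184
```

```bash
python3 -c "
from h import *
delta([.461,.265,.250],0)"
```

```text
t 5.7 tcp [0.4633 0.2666 0.1118] yaw 0.07752514483419337 F [-0.0236  0.079   0.3574] op 0.01841980443425426 q1,q6 0.3103723296891021 1.8803519350155966
shift [-0.0016  0.0015 -0.1382] rot [-0.0006 -0.0051  0.0014]
```

Request:
servo_tool --pt "0 0 0 -0.02 0 0 0" --pt "0 0 0 -0.03 0 0 0" --pt "0 0 0 -0.04 0 0 0" --pt "0 0 0 -0.04 0 0 0" --pt "0 0 0 -0.04 0 0 0" --pt "0 0 0 0 0 0 0"

```text
time_s: 6.3
tcp_pos: [0.4603, 0.2658, 0.282]
ee_rot: [1.0, 0.0, -0.001, 0.0]
contact_force: [0.5, 0.1, -1.5]
opening: 0.0189
```

```bash
python3 -c "
from h import *
delta([.594,-.183,.28],86)
w=manip.get_image('side');save(w,'d1')"
```

```text
t 6.3 tcp [0.4603 0.2658 0.282 ] yaw 0.04170463251565681 F [ 0.4722  0.1465 -1.4719] op 0.018910737385994636 q1,q6 0.3102831438023953 1.8803552782507986
shift [0.1334 0.4489 0.002 ] rot [-0.0007  0.0015 -1.5003]
```

View pics/d1.png

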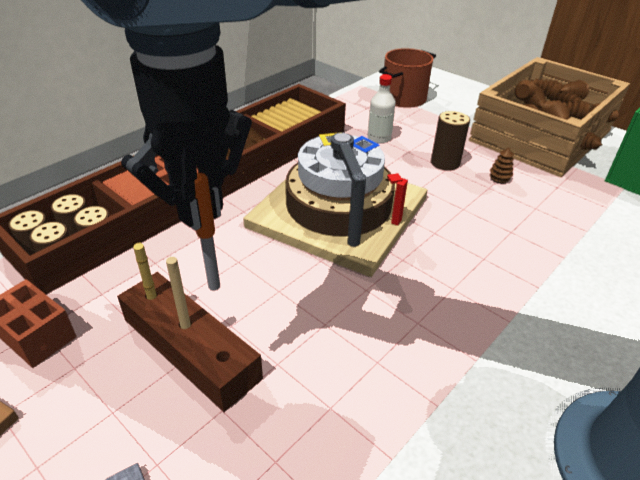

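The bar is held clear of the block, with its tip at (212,288). I'll carry it across.

Request:
servo_tool --pt "0 0 0.03 0 0 0 0" --pt "0 0 0.04 0 0 0 0" --pt "0 0 0.04 0 0 0 0" --pt "0 0 0.04 0 0 0 0" --pt "0 0 0.04 0 0 0 0" --pt "0 0 0.04 0 0 0 0" --pt "0 0 0.04 0 0 0 0" --pt "0 0 0.04 0 0 0 0" --pt "0 0 0.04 0 0 0 0" --pt "0 0 0.04 0 0 0 0" --pt "0 0 0.03 0 0 0 0" --pt "0 0 0.01 0 0 0 0"

```text
time_s: 7.55
tcp_pos: [0.4455, -0.1758, 0.2467]
ee_rot: [1.0, 0.003, -0.026, -0.006]
contact_force: [-0.3, 0.5, -2.6]
opening: 0.0188
```

Request:
servo_tool --pt "0 0 0 0 0 0 -0.14" --pt "0 0 0 0 0 0 -0.14" --pt "0 0 0 0 0 0 -0.14" --pt "0 0 0 0 0 0 -0.14" --pt "0 0 0 0 0 0 -0.14" --pt "0 0 0 0 0 0 -0.14" --pt "0 0 0 0 0 0 -0.14" --pt "0 0 0 0 0 0 -0.14" --pt "0 0 0 0 0 0 -0.14" --pt "0 0 0 0 0 0 -0.14" --pt "0 0 0 0 0 0 -0.1"

```text
time_s: 8.65
tcp_pos: [0.4361, -0.1627, 0.223]
ee_rot: [0.706, 0.707, -0.016, -0.044]
contact_force: [-0.5, -0.5, -1.7]
opening: 0.0183
```

```bash
python3 -c "
from h import *
delta([.594,-.183,.28],86)"
```

```text
t 8.65 tcp [ 0.4361 -0.1627  0.223 ] yaw 89.97238398280284 F [-0.5152 -0.5115 -1.7341] op 0.018289814860621638 q1,q6 -0.5929992804264882 -0.5908363543852977
shift [-0.018   0.1525 -0.0709] rot [-0.0864 -0.0362  0.0709]
```

Request:
servo_tool --pt "0 0 0 -0.03 -0.045 -0.018 0.035" --pt "0 0 0 -0.04 -0.04 -0.018 0.035" --pt "0 0 0 0 0 0 0"

```text
time_s: 8.95
tcp_pos: [0.4381, -0.1604, 0.2873]
ee_rot: [0.73, 0.683, -0.001, -0.006]
contact_force: [0.6, -0.3, -2.2]
opening: 0.0183
```

```bash
python3 -c "
from h import *
delta([.594,-.183,.28],86)"
```

```text
t 8.95 tcp [ 0.4381 -0.1604  0.2873] yaw 86.17419097052763 F [ 0.5704 -0.2657 -2.2013] op 0.018280961148871185 q1,q6 -0.5956171649690624 -0.5290823155292111
shift [-0.0122  0.1571  0.0056] rot [-0.0102 -0.0078  0.0031]
```

Request:
servo_tool --pt "0 -0.003 0.04 0 -0.005 -0.004 0" --pt "0 -0.003 0.04 -0.002 -0.003 -0.004 0" --pt "0 -0.003 0.04 -0.002 0 0 0" --pt "0 -0.003 0.03 0 0 0 0" --pt "0 0 0 0 0 0 0"

```text
time_s: 9.45
tcp_pos: [0.5873, -0.1759, 0.2761]
ee_rot: [0.729, 0.684, -0.003, -0.01]
contact_force: [-0.5, 1.6, -3.1]
opening: 0.0183
```

```bash
python3 -c "
from h import *
delta([.594,-.183,.28],86)
for n in ['scene','side','wrist']:
  w=manip.get_image(n);save(w,n+'5')
  if n=='wrist': cv2.imwrite('pics/z5w.png',w['color'][:,:,::-1])
  else:
    q=proj(w,[.594,-.183,.14])[0].astype(int);c=w['color'][max(q[1]-75,0):q[1]+55,q[0]-65:q[0]+65,::-1];cv2.imwrite('pics/z5'+n+'.png',cv2.resize(c,None,fx=4,fy=4,interpolation=cv2.INTER_CUBIC));print(n,q)
"
```

```text
t 9.45 tcp [ 0.5873 -0.1759  0.2761] yaw 86.38897346936173 F [-0.4664  1.5565 -3.0985] op 0.01833688928807189 q1,q6 -0.4758909678313819 -0.4130450775718429
shift [-0.0067  0.0071 -0.0041] rot [-0.0199 -0.0093  0.0069]
scene [189 184]
side [364 137]
```

View pics/z5scene.png

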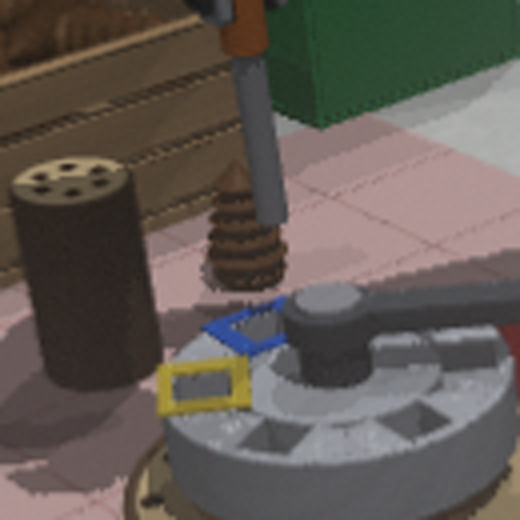

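View pics/z5side.png

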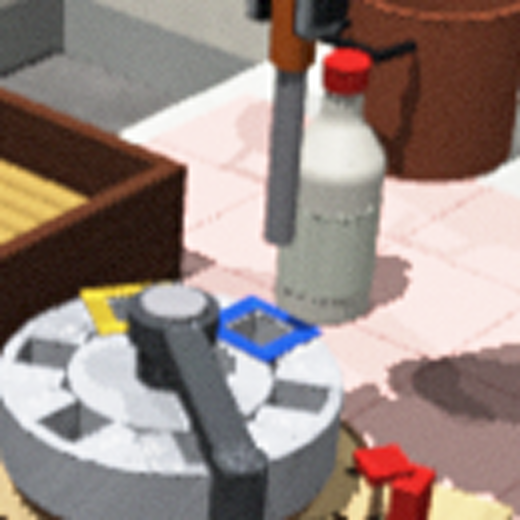

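View pics/z5w.png

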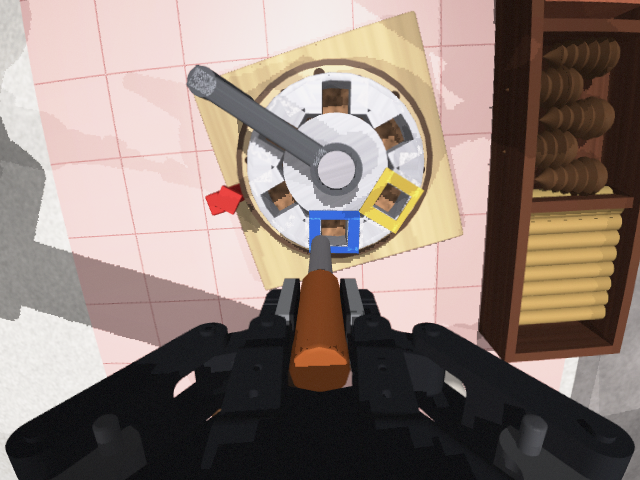

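```bash
python3 -c "
from h import *
ps=manip.get_image('scene');pd=manip.get_image('side')
s0=np.array([189-65,184-75]);d0=np.array([364-65,137-75])
a=s0+np.array([272,218])/4;b=d0+np.array([279,239])/4
print('tip',tri([ray(ps,a),ray(pd,b)]))
a=s0+np.array([246,52])/4;b=d0+np.array([291,68])/4
print('sleevebot',tri([ray(ps,a),ray(pd,b)]))
delta([.594,-.183,.28],86)
s=manip.state();print(R.from_quat(s['ee_rot']).as_matrix()[:,2]*-.097*-1+s['tcp_pos'])
w=manip.get_image('wrist');print('blue now',onz(w,(333,232),.127))
print('yellow',onz(w,(391,200),.127),'ptr',onz(w,(225,200),.118),'hub',onz(w,(337,169),.165))
"
```

```text
tip [ 0.5852 -0.1795  0.1777]
sleevebot [ 0.5868 -0.1791  0.2557]
t 9.7 tcp [ 0.5849 -0.1763  0.2793] yaw 86.29027307878411 F [ 0.934   0.354  -1.8761] op 0.018578833493585745 q1,q6 -0.4781417972115621 -0.41344900335593315
shift [-0.0061  0.0095 -0.001 ] rot [-0.0169 -0.0073  0.0051]
[ 0.5833 -0.1755  0.1823]
blue now [ 0.594  -0.1847  0.127 ]
yellow [ 0.6472 -0.1584  0.127 ] ptr [ 0.4956 -0.1504  0.118 ] hub [ 0.5994 -0.1261  0.165 ]
```

Request:
servo_tool --pt "0 -0.004 0.007 0.02 -0.017 -0.007 0" --pt "0 0 0 0.015 0 0 0" --pt "0 0 0 0 0 0 0"

```text
time_s: 10.05
tcp_pos: [0.5903, -0.1808, 0.2455]
ee_rot: [0.73, 0.683, 0.001, 0.002]
contact_force: [0.6, 0.4, -2.2]
opening: 0.0188
```

```bash
python3 -c "
from h import *
delta([.593,-.181,.235],86)
"
```

```text
t 10.05 tcp [ 0.5903 -0.1808  0.2455] yaw 86.22975544938751 F [ 0.6498  0.402  -2.212 ] op 0.018762964463944345 q1,q6 -0.48087669133831307 -0.4151790750316469
shift [0.     0.0027 0.0105] rot [0.0039 0.0012 0.004 ]
```

Request:
servo_tool --pt "0 0 0.003 0.01 0.004 0 0" --pt "0 0 0 0 0 0 0"

```text
time_s: 10.25
tcp_pos: [0.593, -0.1809, 0.2355]
ee_rot: [0.73, 0.683, -0.001, 0.0]
contact_force: [-0.6, -0.4, -1.7]
opening: 0.0188
```

```bash
python3 -c "
from h import *
delta([.593,-.181,.235],86)
o=[]
for n,P in (('scene',[.594,-.183,.14]),('side',[.594,-.183,.14]),('wrist',[.594,-.183,.127])):
  w=manip.get_image(n);q=proj(w,P)[0].astype(int);h=50 if n!='wrist' else 60
  c=w['color'][max(q[1]-h,0):q[1]+h,q[0]-h:q[0]+h,::-1];o.append(cv2.resize(c,(266,266),interpolation=cv2.INTER_CUBIC))
cv2.imwrite('pics/z6.png',np.hstack(o))
"
```

```text
t 10.25 tcp [ 0.593  -0.1809  0.2355] yaw 86.20702276560395 F [-0.5782 -0.4076 -1.6946] op 0.018832124544562054 q1,q6 -0.4783132666230952 -0.4118263269384989
shift [-0.      0.      0.0005] rot [-0.0002  0.0012  0.0036]
```

View pics/z6.png

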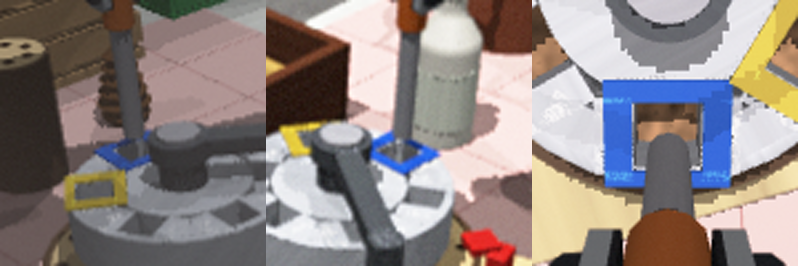

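The tip is centred over the blue mouth in all three views, so I'll lower it.

Request:
servo_tool --pt "0 0 0 0.01 0 0 0" --pt "0 0 0 0.01 0 0 0" --pt "0 0 0 0.008 0 0 0" --pt "0 0 0 0 0 0 0"

```text
time_s: 10.8
tcp_pos: [0.5945, -0.1818, 0.2085]
ee_rot: [0.73, 0.683, 0.0, 0.003]
contact_force: [-0.1, -0.4, -3.5]
opening: 0.0183
```

```bash
python3 -c "
from h import *
delta([.593,-.181,.189],86)
"
```

```text
t 10.8 tcp [ 0.5945 -0.1818  0.2085] yaw 86.21817977644938 F [-0.1265 -0.3889 -3.5224] op 0.018256479550061176 q1,q6 -0.4783163303443312 -0.4119474576903265
shift [ 0.0007 -0.0017  0.0195] rot [0.005  0.0035 0.0038]
```

Request:
servo_tool --pt "0 0 -0.001 0.009 0.005 0.003 0" --pt "0 0 0 0.008 0 0 0" --pt "0 0 0 0 0 0 0"

```text
time_s: 11.1
tcp_pos: [0.5933, -0.1816, 0.1895]
ee_rot: [0.73, 0.683, -0.0, -0.0]
contact_force: [-1.1, -0.4, -2.2]
opening: 0.0186
```

```bash
python3 -c "
from h import *
delta([.593,-.181,.189],86)
"
```

```text
t 11.1 tcp [ 0.5933 -0.1816  0.1895] yaw 86.21715254759168 F [-1.0904 -0.4261 -2.2343] op 0.018560035077930914 q1,q6 -0.4794145159703662 -0.4132494881006498
shift [ 0.0006 -0.0003  0.0005] rot [-0.0012 -0.      0.0038]
```

Request:
servo_tool --pt "0 0 -0.006 0 0 0 0.1" --pt "0 0 -0.006 0 0 0 0.1" --pt "0 0 -0.006 0 0 0 0.1"

```text
time_s: 11.4
tcp_pos: [0.5774, -0.179, 0.1896]
ee_rot: [0.827, 0.562, 0.002, 0.002]
contact_force: [2.0, -0.1, -3.8]
opening: 0.0186
```

```bash
cat >> h.py <<'E'
C=np.array([.597,-.124])
def arc(phi,z):
    s=manip.state();d=np.array(s['tcp_pos'])[:2]-C;print('bar ang',np.degrees(np.arctan2(d[1],d[0]))%360,'r',np.linalg.norm(d))
    a=np.radians(phi);delta([C[0]+.058*np.cos(a),C[1]+.058*np.sin(a),z],phi-180)
E
python3 -c "
from h import *
arc(248,.189)"
```

```text
bar ang 250.41374302842559 r 0.05837781431648917
t 11.4 tcp [ 0.5774 -0.179   0.1896] yaw 68.38948377996766 F [ 1.982  -0.0846 -3.8283] op 0.0185618824840128 q1,q6 -0.48861814935718 -0.11196478926540332
shift [ 0.0003 -0.0025  0.0006] rot [ 0.0046 -0.0011  0.0068]
```

Request:
servo_tool --pt "0 0.0003 -0.007 0.0005 0.004 0 0.1" --pt "0 0.0003 -0.006 0.0003 0 0 0.1" --pt "0 0.0003 -0.006 0.0003 0 0 0.1"

```text
time_s: 11.7
tcp_pos: [0.5627, -0.1707, 0.1893]
ee_rot: [0.905, 0.426, 0.003, 0.003]
contact_force: [2.6, -1.5, -4.0]
opening: 0.0186
```

```bash
python3 -c "
from h import *
arc(232,.188)"
```

```text
bar ang 233.70313364963295 r 0.05800437042342057
t 11.7 tcp [ 0.5627 -0.1707  0.1893] yaw 50.43224064729165 F [ 2.6152 -1.5452 -3.9594] op 0.018577589778883616 q1,q6 -0.4879103266014065 0.20222703478134169
shift [-0.0001 -0.0017  0.0012] rot [ 0.0084 -0.003  -0.0274]
```

Request:
servo_tool --pt "0 0.0003 -0.007 0.001 0.006 -0.002 0.08" --pt "0 0.0003 -0.006 0.0003 0 0 0.1" --pt "0 0.0003 -0.006 0.0003 0 0 0.1" --pt "0 0.0003 -0.006 0.0003 0 0 0.1"

```text
time_s: 12.1
tcp_pos: [0.5484, -0.1543, 0.189]
ee_rot: [0.971, 0.239, 0.004, 0.005]
contact_force: [0.9, -1.9, -2.6]
opening: 0.0186
```

```bash
python3 -c "
from h import *
arc(208,.187)
w=manip.get_image('wrist');save(w,'w7')"
```

```text
bar ang 211.9151499500818 r 0.057277969571279216
t 12.1 tcp [ 0.5484 -0.1543  0.189 ] yaw 27.701478149245908 F [ 0.8621 -1.9389 -2.6041] op 0.01862622565482545 q1,q6 -0.4719221531058627 0.6164325845008077
shift [-0.0009 -0.0039  0.0019] rot [ 0.0125 -0.0053 -0.0052]
```

View pics/w7.png

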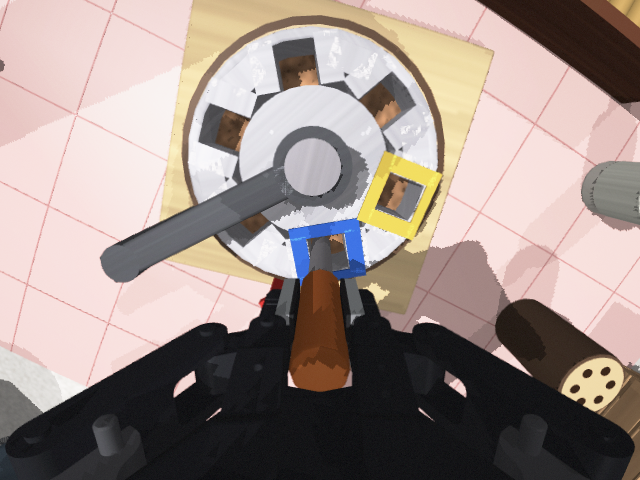

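```bash
cat >> h.py <<'E'
def colang(w,S,h=.1245):
    from scipy.optimize import least_squares
    def f(q):
        x,y,t=q;P=[[x+.058*np.cos(t+k*np.pi/3),y+.058*np.sin(t+k*np.pi/3),h] for k in S]
        return (proj(w,P)-np.array(list(S.values()))).ravel()
    b=min((least_squares(f,[.598,-.125,t]) for t in np.arange(0,6.3,.7)),key=lambda s:s.cost)
    print('centre',b.x[:2],'blue ang',np.degrees(b.x[2])%360,'res',f(b.x));return b.x
E
python3 -c "
from h import *
w=manip.get_image('wrist')
colang(w,{1:(402,195),2:(386,100),3:(296,63),4:(226,129)})"
```

```text
centre [ 0.5982 -0.1251] blue ang 217.77931791012205 res [-0.7693  0.3974  3.4104 -0.9999  0.1489 -0.4198 -2.8671  1.3954]
```

Request:
servo_tool --pt "0 0 -0.007 0.001 0.006 -0.003 0.08" --pt "0 0 -0.006 0.001 0.003 0 0.1" --pt "0 0 -0.006 0.0005 0 0 0.1" --pt "0 0 0 0 0 0 0"

```text
time_s: 12.6
tcp_pos: [0.5423, -0.1385, 0.1883]
ee_rot: [0.995, 0.104, 0.004, 0.003]
contact_force: [1.1, -0.0, -2.0]
opening: 0.0181
```

```bash
cat >> h.py <<'E'
def cen(img,col):
    hsv=cv2.cvtColor(img,cv2.COLOR_RGB2HSV);lo,hi={'y':((24,140,90),(33,255,255)),'b':((108,150,60),(122,255,255)),'r':((0,200,90),(6,255,255))}[col]
    m=cv2.inRange(hsv,lo,hi);n,l,st,c=cv2.connectedComponentsWithStats(m);i=1+np.argmax(st[1:,4]);cs,_=cv2.findContours((l==i).astype(np.uint8),0,2)
    r=cv2.minAreaRect(np.vstack(cs));return st[i],c[i],r
E
python3 -c "
from h import *
arc(188,.186)
w=manip.get_image('wrist');save(w,'w8')
for c in 'ybr': print(c,cen(w['color'],c))"
```

```text
bar ang 194.86659741797692 r 0.056618705239979875
t 12.6 tcp [ 0.5423 -0.1385  0.1883] yaw 11.918171659977725 F [ 1.134  -0.0013 -2.0254] op 0.018120124390809365 q1,q6 -0.45189374768756024 0.9115071837727966
shift [-0.0013 -0.0069  0.0023] rot [ 0.0069 -0.0066  0.0684]
y (array([ 358,  155,   85,   88, 2674], dtype=int32), array([398.2992, 198.3908]), ((399.7002258300781, 199.9058074951172), (61.22063064575195, 74.3430404663086), 24.567171096801758))
b (array([ 288,  221,   76,   64, 2175], dtype=int32), array([327.429 , 247.0874]), ((326.3060607910156, 252.62184143066406), (57.299163818359375, 70.44821166992188), 82.64761352539062))Traceback (most recent call last):
  File "<string>", line 5, in <module>
    for c in 'ybr': print(c,cen(w['color'],c))
                            ~~~^^^^^^^^^^^^^^
  File "h.py", line 41, in cen
    m=cv2.inRange(hsv,lo,hi);n,l,st,c=cv2.connectedComponentsWithStats(m);i=1+np.argmax(st[1:,4]);cs,_=cv2.findContours((l==i).astype(np.uint8),0,2)
                                                                              ~~~~~~~~~^^^^^^^^^^
    return _wrapfunc(a, 'argmax', axis=axis, out=out, **kwds)
    return bound(*args, **kwds)
ValueError: attempt to get argmax of an empty sequence
```

View pics/w8.png

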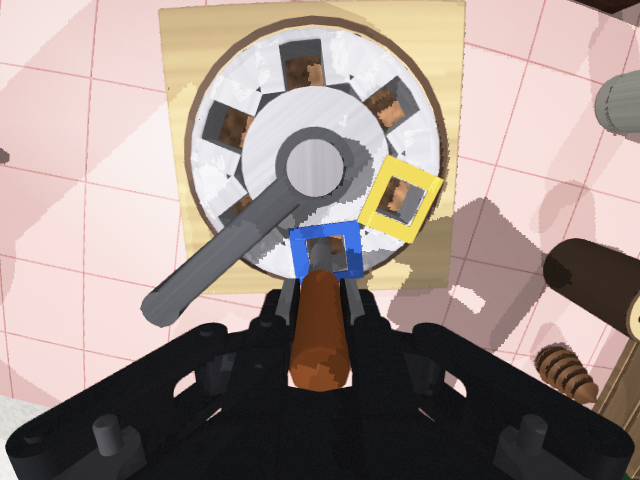

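```bash
python3 -c "
from h import *
w=manip.get_image('wrist')
for uv in ((400,199),(401,200)):
  for h in (.123,.1255):
    d=onz(w,uv,h)[:2]-np.array([.598,-.125]);print('y',np.linalg.norm(d),np.degrees(np.arctan2(d[1],d[0]))-60+360)
d=onz(w,(326,253),.1235)[:2]-np.array([.598,-.125]);print('b',np.linalg.norm(d),np.degrees(np.arctan2(d[1],d[0])))
colang(w,{1:(400.5,199.5),2:(389,104),3:(302,64),4:(230,127)},.1235)
colang(w,{1:(400.5,199.5),0:(326.5,252)},.1235)
"
```

```text
y 0.058285412557925034 200.42958103839902
y 0.05756460191901235 200.54619792645548
y 0.05915097071584666 200.0983155297671
y 0.05841911915650667 200.2130932827807
b 0.0575007530193553 -160.52611456696525
centre [ 0.5981 -0.1259] blue ang 199.85184569760796 res [ 0.2572  0.4269  3.9201 -0.2937 -0.2933 -0.4896 -3.8998  0.8592]
centre [ 0.5995 -0.1258] blue ang 198.62800425054124 res [-0.0515  0.035   0.0528 -0.0409]
```

Request:
servo_tool --pt "0 -0.001 -0.006 0.001 0.006 -0.006 0.1" --pt "0 0 0 0 0 0 0"

```text
time_s: 12.9
tcp_pos: [0.5412, -0.1343, 0.1881]
ee_rot: [0.998, 0.055, 0.002, 0.001]
contact_force: [-0.8, -0.4, -2.8]
opening: 0.0184
```

```bash
python3 -c "
from h import *
arc(188,.186)
w=manip.get_image('wrist');save(w,'w9')
for c in 'yb': print(c,cen(w['color'],c))
for n in ('scene','side'):
  p=manip.get_image(n);save(p,n+'9')"
```

```text
bar ang 190.44055288670353 r 0.056710606617725645
t 12.9 tcp [ 0.5412 -0.1343  0.1881] yaw 6.359912234192858 F [-0.8358 -0.3872 -2.7891] op 0.018443556445850225 q1,q6 -0.446224365335741 1.013788634203773
shift [-0.0014 -0.0024  0.0021] rot [ 0.0027 -0.003  -0.0286]
y (array([ 357,  154,   85,   87, 2640], dtype=int32), array([397.2242, 196.0117]), ((398.8370666503906, 198.3693084716797), (61.5147705078125, 74.37744140625), 23.80594253540039))
b (array([ 288,  220,   76,   64, 2179], dtype=int32), array([326.8876, 246.9128]), ((325.66156005859375, 251.79232788085938), (57.05597686767578, 70.32768249511719), 82.87498474121094))
```

View pics/w9.png

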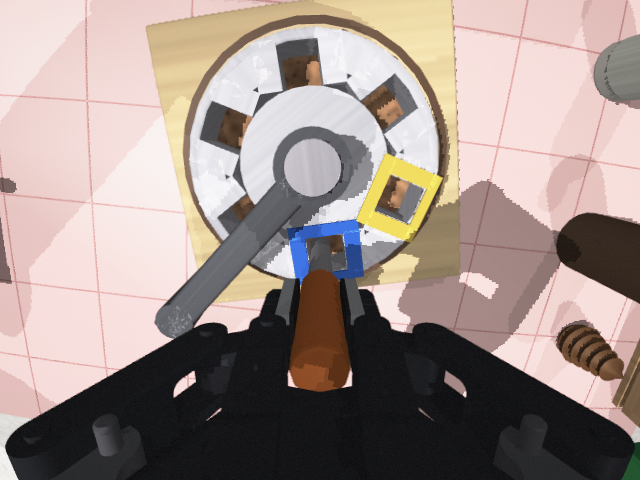

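View pics/side9.png

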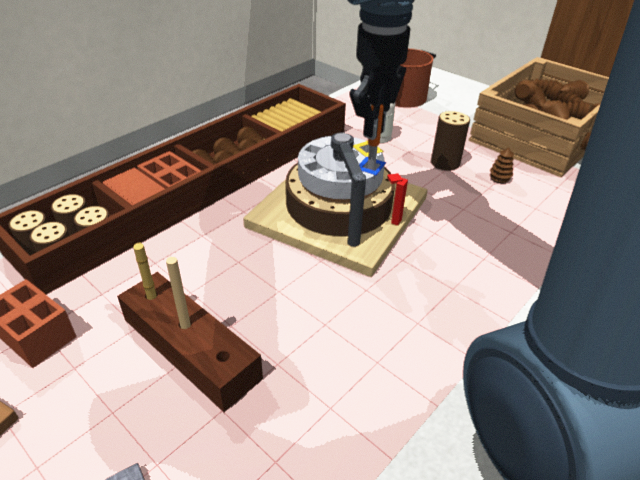

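```bash
python3 -c "
from h import *
w=manip.get_image('wrist')
Cc=np.array([.598,-.125])
def a(n,uv,h,c=Cc):
  d=onz(w,uv,h)[:2]-c;print(n,np.linalg.norm(d),np.degrees(np.arctan2(d[1],d[0]))%360)
a('y',(399.5,198.5),.1235);a('b',(326,252),.1235)
hub=onz(w,(313,167),.165)[:2];print(hub);a('arm',(174,321),.162,hub);a('arm',(174,321),.162)
colang(w,{1:(399.5,198.5),0:(326,252)},.1235)
"
```

```text
y 0.058513947706008096 254.8763574641767
b 0.05733350217480202 194.75924730815248
[ 0.5984 -0.1258]
arm 0.11813549756213089 143.40306823669678
arm 0.11734366792092171 143.58552720719254
centre [ 0.5989 -0.1258] blue ang 193.8085295038354 res [-0.0216  0.0152  0.0223 -0.0178]
```

Request:
servo_tool --pt "0 -0.001 -0.0013 0.001 0.003 -0.003 0" --pt "0 0 0 0 0 0 0"

```text
time_s: 13.3
tcp_pos: [0.54, -0.1336, 0.187]
ee_rot: [0.998, 0.056, -0.0, 0.0]
contact_force: [-0.2, -0.6, -2.3]
opening: 0.0185
```

```bash
python3 -c "
from h import *
arc(188,.186)
w=manip.get_image('wrist');save(w,'w10')
for c in 'yb': print(c,cen(w['color'],c)[2])
def a(n,uv,h):
  d=onz(w,uv,h)[:2]-np.array([.598,-.125]);print(n,np.linalg.norm(d),np.degrees(np.arctan2(d[1],d[0]))%360)
a('y',np.array(cen(w['color'],'y')[2][0])+[.5,0],.1235);a('b',cen(w['color'],'b')[2][0],.1235)
"
```

```text
bar ang 189.570978596734 r 0.05775418199594762
t 13.3 tcp [ 0.54   -0.1336  0.187 ] yaw 6.44682778621962 F [-0.1988 -0.6234 -2.253 ] op 0.018547041556126655 q1,q6 -0.44630182832655946 1.011994438700654
shift [-0.0003 -0.0016  0.001 ] rot [ 0.      0.     -0.0271]
y ((400.66802978515625, 197.5760040283203), (61.82518005371094, 74.55899047851562), 24.341089248657227)
b ((327.2445068359375, 250.8340606689453), (58.01987075805664, 70.83975219726562), 82.40535736083984)
y 0.05815364189473934 254.4257306839674
b 0.05727928877842597 194.39117441942628
```

Request:
servo_tool --pt "0 0 -0.0015 0 0 0 0" --pt "0 0 0 0 0 0 0"

```text
time_s: 13.55
tcp_pos: [0.5399, -0.1324, 0.1869]
ee_rot: [0.998, 0.056, 0.0, 0.0]
contact_force: [0.1, -0.4, -2.4]
opening: 0.0187
```

```bash
python3 -c "
from h import *
arc(189,.186)
w=manip.get_image('wrist');save(w,'w11')
def a(n,uv,h):
  d=onz(w,uv,h)[:2]-np.array([.598,-.125]);print(n,np.linalg.norm(d),np.degrees(np.arctan2(d[1],d[0]))%360)
a('y',np.array(cen(w['color'],'y')[2][0])+[.5,0],.1235);a('b',cen(w['color'],'b')[2][0],.1235)
"
```

```text
bar ang 188.3447182244887 r 0.057721131680509234
t 13.55 tcp [ 0.5399 -0.1324  0.1869] yaw 6.468563823460111 F [ 0.1481 -0.3693 -2.3884] op 0.01870665774254662 q1,q6 -0.4441126146701053 1.0140185347193622
shift [-0.0003  0.0007  0.0009] rot [ 0.0008  0.     -0.0442]
y 0.05810609300072516 253.25040224067948
b 0.05702612298010431 193.01196270759024
```

Blue reads about 193° and the pointer about 193.5°, so blue is there. I'll centre the bar in the socket and lift it out.

Request:
servo_tool --pt "0 0 0.003 0 0 0 0" --pt "0 0 0 -0.015 0 0 0" --pt "0 0 0 -0.02 0 0 0" --pt "0 0 0 -0.02 0 0 0" --pt "0 0 0 -0.015 0 0 0" --pt "0 0 0 0 0 0 0"

```text
time_s: 14.2
tcp_pos: [0.5402, -0.135, 0.2629]
ee_rot: [0.998, 0.056, 0.0, -0.001]
contact_force: [0.1, -0.9, -2.1]
opening: 0.0186
```

```bash
python3 -c "
from h import *
arc(253.5,.25)
w=manip.get_image('wrist');save(w,'w12')
def a(n,uv,h):
  d=onz(w,uv,h)[:2]-np.array([.598,-.125]);print(n,np.linalg.norm(d),np.degrees(np.arctan2(d[1],d[0]))%360)
a('y',np.array(cen(w['color'],'y')[2][0])+[.5,0],.1235);a('b',cen(w['color'],'b')[2][0],.1235)
p=manip.get_image('side');c=p['color'][100:240,300:440,::-1];cv2.imwrite('pics/z12.png',cv2.resize(c,None,fx=4,fy=4,interpolation=cv2.INTER_CUBIC))
"
```

```text
bar ang 190.97576957231365 r 0.05784496549388795
t 14.2 tcp [ 0.5402 -0.135   0.2629] yaw 6.47704142700673 F [ 0.0829 -0.8671 -2.1147] op 0.018572192511545026 q1,q6 -0.4490871745445245 1.0084248533162086
shift [0.035  0.0489 0.0129] rot [-0.0008 -0.001  -1.1698]
y 0.05792232336480369 253.3074012356131
b 0.05712823849781057 193.10830302615983
```

View pics/w12.png

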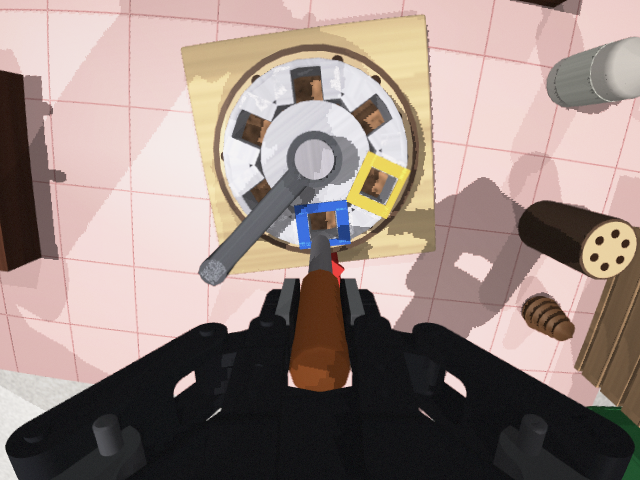

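View pics/z12.png

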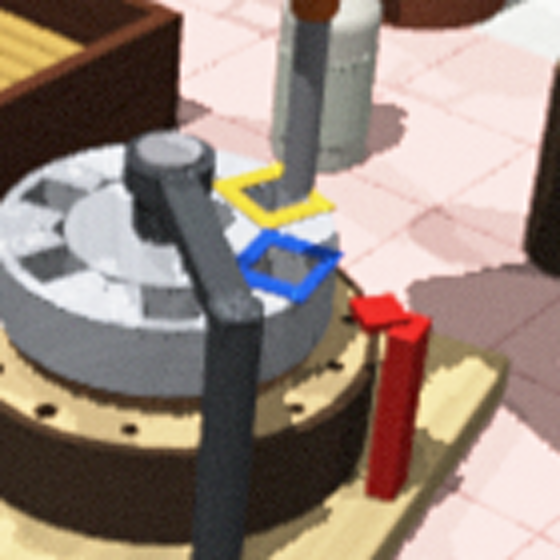

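```bash
python3 -c "
from h import *
p=manip.get_image('side')
def a(n,uv,h):
  d=onz(p,uv,h)[:2]-np.array([.5973,-.1246]);print(n,np.linalg.norm(d),np.degrees(np.arctan2(d[1],d[0]))%360)
a('b',(372.5,166.2),.1235);a('tip',(388,175.5),.118);a('diam',(395.2,178.3),.118)
a('y',(300+273/4,100+198/4),.1235)
arc(253.5,.25)
"
```

```text
b 0.059094953640494295 194.83523459630982
tip 0.09096752699933326 191.2113450936309
diam 0.10494056941243042 190.6316172517496
y 0.05621666362958114 252.1439674082147
bar ang 189.99531223672705 r 0.05929710195865487
t 14.35 tcp [ 0.5386 -0.1343  0.2589] yaw 6.477889800500513 F [-0.8955  0.2399 -3.1447] op 0.018834142892886308 q1,q6 -0.449111810329538 1.0084203667004417
shift [0.0366 0.0498 0.0085] rot [-0.0068  0.0018 -1.1698]
```

Request:
servo_tool --pt "0 0.0 0.025 -0.015 0 0 -0.1" --pt "0 0.01 0.02 -0.005 0 0 -0.13" --pt "0 0 0 -0.002 0 0 -0.13" --pt "0 0 0 -0.002 0 0 -0.13" --pt "0 0 0 -0.002 0 0 -0.13" --pt "0 0 0 -0.002 0 0 -0.13" --pt "0 0 0 -0.002 0 0 -0.13" --pt "0 0 0 -0.002 0 0 -0.13" --pt "0 0 0 -0.002 0 0 -0.13" --pt "0 0 0 0 0 0 0"

```text
time_s: 15.35
tcp_pos: [0.5502, -0.1751, 0.2777]
ee_rot: [0.796, 0.605, -0.007, -0.016]
contact_force: [-0.1, 0.0, -1.3]
opening: 0.0187
```

```bash
python3 -c "
from h import *
arc(253.3,.25)"
```

```text
bar ang 227.5391202272614 r 0.06929973045048153
t 15.35 tcp [ 0.5502 -0.1751  0.2777] yaw 74.438559388582 F [-0.0788  0.0363 -1.2768] op 0.018706121027270033 q1,q6 -0.504960982359906 -0.2337089823635961
shift [0.0036 0.0311 0.0266] rot [-0.0342 -0.009   0.02  ]
```

Request:
servo_tool --pt "0 0.003 0.025 0.005 -0.03 -0.008 0.02" --pt "0 0 0.005 0.005 0 0 0" --pt "0 0 0 0 0 0 0"

```text
time_s: 15.65
tcp_pos: [0.5788, -0.1798, 0.2632]
ee_rot: [0.805, 0.594, -0.002, -0.004]
contact_force: [-0.7, -0.2, -2.3]
opening: 0.019
```

```bash
python3 -c "
from h import *
arc(253.3,.234)
w=manip.get_image('wrist')
y=np.array(cen(w['color'],'y')[2][0]);print(y);print('yellow',onz(w,y,.1235))"
```

```text
bar ang 251.90591887256926 r 0.05867826539600056
t 15.65 tcp [ 0.5788 -0.1798  0.2632] yaw 72.85921036984837 F [-0.7092 -0.1542 -2.2531] op 0.019013206221852475 q1,q6 -0.48799820246594333 -0.18882319920875099
shift [0.0006 0.0017 0.0292] rot [-0.0098 -0.0018 -0.0077]
[317.5 225. ]
yellow [ 0.5761 -0.1782  0.1235]
```

Request:
servo_tool --pt "0 0.001 0.001 0.014 -0.01 -0.002 -0.008" --pt "0 0 0 0.014 0 0 0" --pt "0 0 0 0 0 0 0"

```text
time_s: 16.0
tcp_pos: [0.5786, -0.1789, 0.2345]
ee_rot: [0.803, 0.596, -0.0, -0.0]
contact_force: [0.3, -0.5, -3.8]
opening: 0.0186
```

```bash
python3 -c "
from h import *
arc(253.3,.234)
o=[]
for n in ('scene','side','wrist'):
  P=[.581,-.181,.1235]
  w=manip.get_image(n);q=proj(w,P)[0].astype(int);h=50 if n!='wrist' else 60
  c=w['color'][max(q[1]-h,0):q[1]+h,q[0]-h:q[0]+h,::-1];o.append(cv2.resize(c,(266,266),interpolation=cv2.INTER_CUBIC))
cv2.imwrite('pics/z13.png',np.hstack(o))
"
```

```text
bar ang 251.48495239941082 r 0.05794229778393943
t 16.0 tcp [ 0.5786 -0.1789  0.2345] yaw 73.21253125677808 F [ 0.2696 -0.5254 -3.7932] op 0.018613918913375847 q1,q6 -0.4867945595742771 -0.19371054518288444
shift [-0.0001  0.0018  0.0005] rot [-0.0011  0.0002 -0.0015]
```

View pics/z13.png

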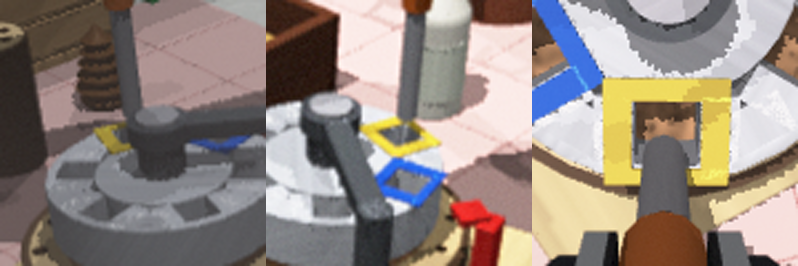

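Request:
servo_tool --pt "0 0 0.0015 0.01 0 0 0" --pt "0 0 0 0.01 0 0 0" --pt "0 0 0 0.01 0 0 0" --pt "0 0 0 0 0 0 0"

```text
time_s: 16.55
tcp_pos: [0.5824, -0.1807, 0.2066]
ee_rot: [0.803, 0.596, 0.001, 0.003]
contact_force: [-0.8, -0.4, -2.8]
opening: 0.0185
```

```bash
python3 -c "
from h import *
arc(253.3,.187)"
```

```text
bar ang 255.53889037745506 r 0.05853298824153381
t 16.55 tcp [ 0.5824 -0.1807  0.2066] yaw 73.2049088922563 F [-0.8077 -0.4049 -2.782 ] op 0.018472996530406124 q1,q6 -0.48641047981729674 -0.1931851631955228
shift [ 0.0005 -0.0024  0.0196] rot [ 0.0064  0.0016 -0.0017]
```

Request:
servo_tool --pt "0 0 -0.002 0.01 0.006 0.002 0" --pt "0 0 0 0.009 0 0 0" --pt "0 0 0 0 0 0 0"

```text
time_s: 16.85
tcp_pos: [0.5801, -0.18, 0.1854]
ee_rot: [0.803, 0.596, -0.0, -0.001]
contact_force: [-0.6, 0.6, -1.9]
opening: 0.0189
```

```bash
python3 -c "
from h import *
arc(253.3,.187)"
```

```text
bar ang 253.25219135022985 r 0.05847520834780826
t 16.85 tcp [ 0.5801 -0.18    0.1854] yaw 73.19996307559396 F [-0.5727  0.5701 -1.9243] op 0.01893523678427699 q1,q6 -0.48751053114178466 -0.19447220415542346
shift [ 0.0005  0.     -0.0016] rot [-0.001  -0.0007 -0.0017]
```

Request:
servo_tool --pt "0 0.0003 -0.006 0 0 0 0.1" --pt "0 0.0003 -0.006 0 0 0 0.1" --pt "0 0.0003 -0.006 0.0003 0.002 0 0.1" --pt "0 0.0003 -0.006 0.0003 0 0 0.1"

```text
time_s: 17.25
tcp_pos: [0.5612, -0.1702, 0.1851]
ee_rot: [0.909, 0.418, 0.002, 0.002]
contact_force: [1.1, -1.8, -4.6]
opening: 0.0186
```

```bash
python3 -c "
from h import *
arc(228,.184)"
```

```text
bar ang 232.21949448209494 r 0.05839457432571146
t 17.25 tcp [ 0.5612 -0.1702  0.1851] yaw 49.387876212347585 F [ 1.0601 -1.788  -4.572 ] op 0.01860447690797912 q1,q6 -0.4877295396813682 0.22096604875877207
shift [ 0.0003 -0.0043  0.0011] rot [ 0.0051 -0.0016  0.0242]
```

Request:
servo_tool --pt "0 0.0003 -0.007 0.0008 0.005 -0.001 0.1" --pt "0 0.0003 -0.006 0.0003 0 0 0.1" --pt "0 0.0003 -0.006 0.0003 0.002 0 0.1" --pt "0 0.0003 -0.006 0.0003 0 0 0.1"

```text
time_s: 17.65
tcp_pos: [0.5473, -0.1532, 0.1848]
ee_rot: [0.975, 0.22, 0.002, 0.004]
contact_force: [-0.0, -1.5, -3.3]
opening: 0.0183
```

```bash
python3 -c "
from h import *
arc(206,.183)"
```

```text
bar ang 210.42791000002146 r 0.05763317276378579
t 17.65 tcp [ 0.5473 -0.1532  0.1848] yaw 25.46889800358366 F [-0.0371 -1.5306 -3.3377] op 0.018347575702375576 q1,q6 -0.4712518182883712 0.655908561516912
shift [-0.0006 -0.0045  0.0017] rot [ 0.008  -0.0031 -0.0093]
```

Request:
servo_tool --pt "0 0 -0.007 0.001 0.006 -0.003 0.08" --pt "0 0 -0.006 0.0005 0.002 0 0.1" --pt "0 0 -0.004 0.0005 0.002 -0.002 0.08" --pt "0 0 0 0 0 0 0"

```text
time_s: 18.05
tcp_pos: [0.5418, -0.1391, 0.1842]
ee_rot: [0.996, 0.087, 0.001, 0.002]
contact_force: [0.1, -0.0, -1.6]
opening: 0.0189
```

```bash
cat > meas.py <<'E'
from h import *
import sys
arc(188.5,.1825)
w=manip.get_image('wrist');save(w,sys.argv[1])
for n in 'yb':
  e,c,r=cen(w['color'],n)
  d=onz(w,np.array(r[0]),.1205)[:2]-np.array([.598,-.125]);print(n,r,np.linalg.norm(d),np.degrees(np.arctan2(d[1],d[0]))%360)
E
python3 meas.py w14
```

```text
bar ang 195.32379734975837 r 0.057186681909925374
t 18.05 tcp [ 0.5418 -0.1391  0.1842] yaw 9.937023086878757 F [ 0.1428 -0.0263 -1.6187] op 0.018935207394055898 q1,q6 -0.4523988387842844 0.9461874273638338
shift [-0.001  -0.0068  0.0017] rot [ 0.0049 -0.0011  0.0251]
y ((336.5, 245.49998474121094), (49.155296325683594, 49.155296325683594), 80.53767395019531) 0.054871060253474505 207.2879072926822
b ((226.62681579589844, 204.568603515625), (27.03847312927246, 60.14121627807617), 46.84761428833008) 0.05889117667080912 125.52487116419373
```

View pics/w14.png

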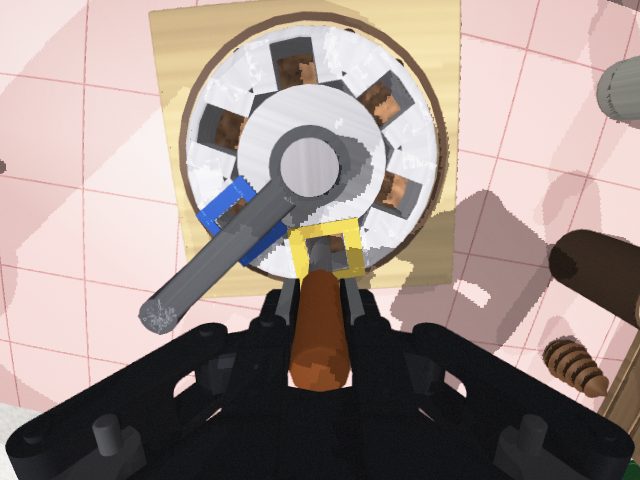

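Request:
servo_tool --pt "0 -0.001 -0.0065 0.001 0.004 -0.001 0.05" --pt "0 0 0 0 0 0 0"

```text
time_s: 18.3
tcp_pos: [0.5407, -0.134, 0.1842]
ee_rot: [0.998, 0.063, 0.002, 0.002]
contact_force: [-0.1, 0.0, -1.8]
opening: 0.0184
```

```bash
python3 meas.py w15; python3 -c "
import cv2;c=cv2.imread('pics/w15.png')[130:300,200:440];cv2.imwrite('pics/z15.png',cv2.resize(c,None,fx=3.3,fy=3.3,interpolation=cv2.INTER_CUBIC))"
```

```text
bar ang 190.06180979666007 r 0.05713261735881899
t 18.3 tcp [ 0.5407 -0.134   0.1842] yaw 7.247525377128729 F [-0.1289  0.0486 -1.7787] op 0.01839678722903657 q1,q6 -0.44581336048446824 0.9989489870104845
shift [-0.0009 -0.0015  0.0017] rot [ 0.0033 -0.0028 -0.0219]
y ((338.6965637207031, 236.358642578125), (29.89637565612793, 41.02446746826172), 85.2363510131836) 0.048651553986319304 205.31224946937823
b ((232.4588165283203, 204.5352783203125), (40.02366638183594, 60.30666732788086), 49.398704528808594) 0.057950264689984 123.32670244609903
```

View pics/z15.png

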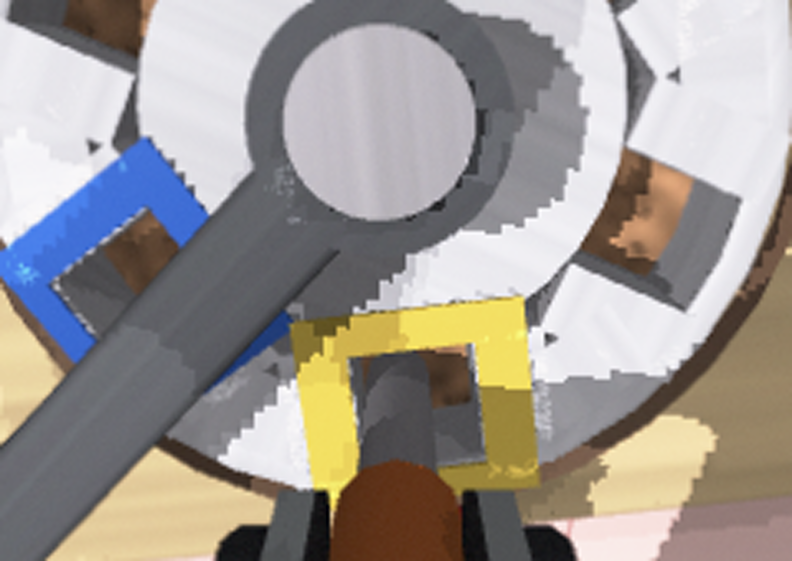

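Request:
servo_tool --pt "0 -0.0005 -0.0017 0.0005 0.003 -0.002 0" --pt "0 0 0 0 0 0 0"

```text
time_s: 18.55
tcp_pos: [0.5404, -0.1331, 0.1841]
ee_rot: [0.998, 0.065, 0.001, 0.0]
contact_force: [-0.4, 0.2, -1.5]
opening: 0.0183
```

```bash
python3 meas.py w16; python3 -c "
from h import *
import cv2;c=cv2.imread('pics/w16.png')[130:300,200:440];cv2.imwrite('pics/z16.png',cv2.resize(c,None,fx=3.3,fy=3.3,interpolation=cv2.INTER_CUBIC))
w=manip.get_image('wrist')
"
```

```text
bar ang 189.0946891888019 r 0.05728900736634367
t 18.55 tcp [ 0.5404 -0.1331  0.1841] yaw 7.4073250272991356 F [-0.3724  0.2474 -1.5105] op 0.018330413356495146 q1,q6 -0.44507927265996156 0.9964654279469978
shift [-0.0007 -0.0006  0.0016] rot [ 0.001  -0.0013 -0.0191]
y ((335.22943115234375, 235.4823455810547), (27.840831756591797, 51.003173828125), 85.60128784179688) 0.0473698123111443 201.5335489070234
b ((234.38522338867188, 203.7622833251953), (40.58769226074219, 60.30537414550781), 50.194427490234375) 0.057876233611276924 123.32624314164717
```

View pics/z16.png

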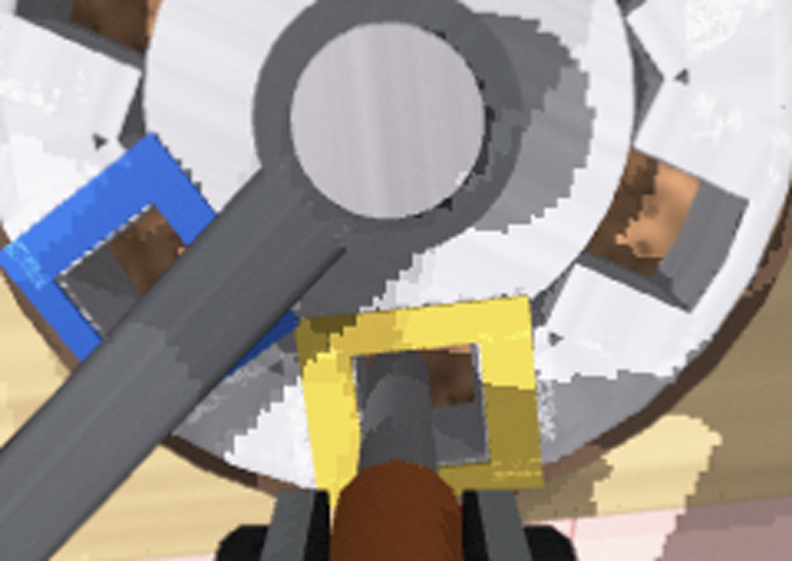

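```bash
cat > ya.py <<'E'
from h import *
def ya(w,cs,h=.1205):
    Z=lambda u,v:(200+u/3.3,130+v/3.3)
    P=[onz(w,Z(*c),h)[:2] for c in cs]; m=np.mean(P,axis=0);
    for C0 in ([.598,-.125],[.5989,-.1258]):
        d=m-C0;print(m,np.linalg.norm(d),np.degrees(np.arctan2(d[1],d[0]))%360)
    for i,j in((0,1),(3,2),(0,3),(1,2)):
        d=P[j]-P[i];print('edge',np.linalg.norm(d),np.degrees(np.arctan2(d[1],d[0]))%90)
E
python3 -c "
from ya import *
w=manip.get_image('wrist')
ya(w,[(355,355),(477,343),(489,463),(364,475)])
print('outer');ya(w,[(300,318),(528,297),(544,488),(318,500)])"
```

```text
[ 0.5407 -0.1392] 0.059064485542095424 193.94166834646506
[ 0.5407 -0.1392] 0.059753481859011755 192.98920476630204
edge 0.023853617288607076 13.220602848702683
edge 0.025219289396867458 13.241439275479863
edge 0.02508928154915956 10.9769007042037
edge 0.025063808375369336 14.097146458576589
outer
[ 0.5421 -0.1393] 0.0576739114240514 194.34408402500722
[ 0.5421 -0.1393] 0.05835619365223849 193.36414148558634
edge 0.04411419333424818 12.802897216400027
edge 0.045785444336392395 10.639233503278561
edge 0.037989643892172444 11.563867734593373
edge 0.03971775544454289 13.981766681931617
```

Yellow reads 193–194°, with its edges near 13°, so it matches the pointer. I'll seat the bar gently on the socket floor before letting go.

Request:
servo_tool --pt "0 0 0.001 0.0015 0.001 -0.001 0" --pt "0 0 0 0.0015 0 0 0" --pt "0 0 0 0 0 0 0"

```text
time_s: 19.0
tcp_pos: [0.5411, -0.1344, 0.1821]
ee_rot: [0.998, 0.065, 0.001, 0.0]
contact_force: [0.2, 0.1, -2.7]
opening: 0.0191
```

```bash
python3 -c "
from h import *
arc(189,.182)"
```

```text
bar ang 190.51463804187372 r 0.05687410466592655
t 19.0 tcp [ 0.5411 -0.1344  0.1821] yaw 7.3984661270409 F [ 0.2333  0.1222 -2.6743] op 0.019057768972462474 q1,q6 -0.44698786965774756 0.9945293224400912
shift [-0.0012 -0.0015  0.0001] rot [ 0.0004 -0.0013 -0.028 ]
```

Request:
servo_tool --pt "0 0 0 0.0015 0 -0.001 0" --pt "0 0 0 0 0 0 0"

```text
time_s: 19.2
tcp_pos: [0.5419, -0.1346, 0.1821]
ee_rot: [0.998, 0.065, 0.001, 0.0]
contact_force: [0.8, 0.3, -2.7]
opening: 0.0185
```

Request:
servo_tool --pt "0 0 0 0.0015 0 0 0" --pt "0 0 0 0 0 0 0"

```text
time_s: 19.4
tcp_pos: [0.5425, -0.1347, 0.182]
ee_rot: [0.998, 0.065, 0.002, 0.001]
contact_force: [-0.8, -0.4, -1.8]
opening: 0.0184
```

Request:
servo_tool --pt "0 -0.0015 0 0.003 0 -0.002 0" --pt "0 0 0 0 0 0 0"

```text
time_s: 19.6
tcp_pos: [0.5431, -0.1351, 0.1823]
ee_rot: [0.998, 0.065, 0.004, 0.001]
contact_force: [0.1, 0.4, -2.2]
opening: 0.0185
```

```bash
python3 -c "
from h import *
arc(189,.182)
w=manip.get_image('wrist');save(w,'w17')
o=[]
for n in ('scene','side','wrist'):
  p=manip.get_image(n) if n!='wrist' else w
  q=proj(p,[.54,-.135,.15])[0].astype(int);h=45
  c=p['color'][max(q[1]-h,0):q[1]+h,q[0]-h:q[0]+h,::-1];o.append(cv2.resize(c,(266,266),interpolation=cv2.INTER_CUBIC))
cv2.imwrite('pics/z17.png',np.hstack(o))
"
```

```text
bar ang 191.6553267927343 r 0.05504498610509353
t 19.6 tcp [ 0.5431 -0.1351  0.1823] yaw 7.404523294989221 F [ 0.0679  0.3651 -2.1739] op 0.018471180653160977 q1,q6 -0.4469963145072939 0.9941298968664294
shift [-0.0031 -0.0025  0.0003] rot [ 0.0031 -0.0068 -0.0279]
```

View pics/z17.png

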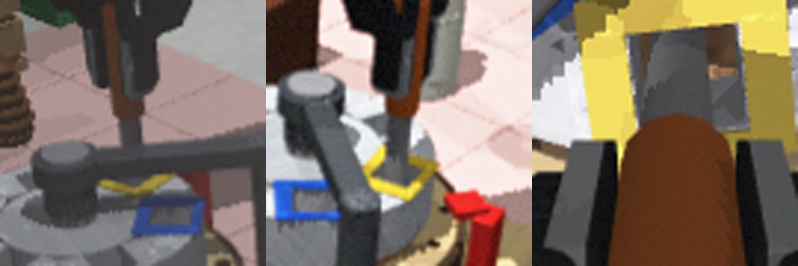

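z stays at 0.182 when I press, so the bar is seated. I'll straighten the tool and open.

Request:
servo_tool --pt "0 -0.002 -0.001 -0.0005 0.003 -0.006 0" --pt "0 0 0 0 0 0 0"

```text
time_s: 19.95
tcp_pos: [0.5406, -0.1345, 0.182]
ee_rot: [0.998, 0.064, -0.0, -0.0]
contact_force: [0.2, 0.9, 3.5]
opening: 0.0186
```

```bash
python3 -c "
from h import *
arc(190,.182)"
```

```text
bar ang 190.50653581417146 r 0.05733364999934121
t 19.95 tcp [ 0.5406 -0.1345  0.182 ] yaw 7.388390356249003 F [0.1924 0.8669 3.4968] op 0.018551794049439907 q1,q6 -0.4474194244010141 0.9943148738268989
shift [-0.0007 -0.0005 -0.    ] rot [-0.0004  0.0001 -0.0456]
```

Request:
servo_tool --pt "0.3 0 0 0 0 0 0" --pt "0.5 0 0 0 0 0 0" --pt "0.8 0 0 0 0 0 0" --pt "1 0 0 0 0 0 0" --pt "1 0 0 0 0 0 0" --pt "1 0 0 0 0 0 0"

```text
time_s: 20.55
tcp_pos: [0.5394, -0.1341, 0.1802]
ee_rot: [0.998, 0.064, -0.002, -0.001]
contact_force: [-0.5, 0.3, 0.3]
opening: 0.0851
```

```bash
python3 -c "
from h import *
arc(190,.28)
w=manip.get_image('wrist');save(w,'w18')"
```

```text
bar ang 189.96004992915692 r 0.05844959187341456
t 20.55 tcp [ 0.5394 -0.1341  0.1802] yaw 7.389170528360627 F [-0.4692  0.3067  0.2503] op 0.08512679797404855 q1,q6 -0.4475623577037339 0.9943448811056983
shift [ 0.0001 -0.0002 -0.0998] rot [-0.002   0.0033 -0.0456]
```

View pics/w18.png

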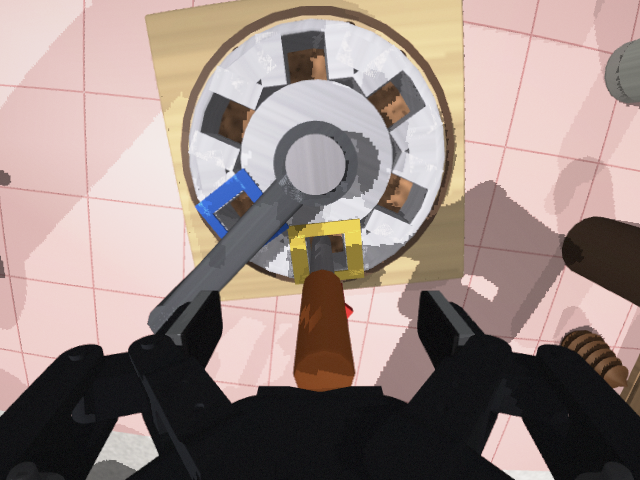

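The gripper is open and the bar stands free at (323,330). I'll raise the tool straight up.

Request:
servo_tool --pt "1 0 0 -0.02 0 0 0" --pt "1 0 0 -0.03 0 0 0" --pt "1 0 0 -0.035 0 0 0" --pt "1 0 0 -0.035 0 0 0" --pt "1 -0.02 0 -0.02 0 0 0" --pt "1 -0.03 0 0 0 0 0" --pt "1 -0.03 0 0 0 0 0" --pt "1 0 0 0 0 0 0"

```text
time_s: 21.4
tcp_pos: [0.4581, -0.1447, 0.3264]
ee_rot: [0.998, 0.065, -0.002, -0.001]
contact_force: [0.3, 0.1, -0.2]
opening: 0.0855
```

```bash
python3 -c "
from h import *
arc(190,.28)
w=manip.get_image('wrist');save(w,'w19')
import pickle;pickle.dump(dict(w),open('w19.pkl','wb'))
c=w['color'][:,:,::-1];cv2.imwrite('pics/z19.png',cv2.resize(c[40:280,180:480],None,fx=2.5,fy=2.5,interpolation=cv2.INTER_CUBIC))
o=[]
for n in ('scene','side'):
  p=manip.get_image(n);pickle.dump(dict(p),open(n+'19.pkl','wb'))
  q=proj(p,[.57,-.13,.15])[0].astype(int);h=70
  c=p['color'][max(q[1]-h,0):q[1]+h,q[0]-h:q[0]+h,::-1];o.append(cv2.resize(c,(400,400),interpolation=cv2.INTER_CUBIC));print(n,q)
cv2.imwrite('pics/z19b.png',np.hstack(o))
"
```

```text
bar ang 188.48924002321183 r 0.14039972414165294
t 21.4 tcp [ 0.4581 -0.1447  0.3264] yaw 7.469319484681187 F [ 0.3215  0.1188 -0.2466] op 0.08548653863449225 q1,q6 -0.5416250051850964 0.8989127874057838
shift [0.0826 0.0001 0.046 ] rot [-0.0017  0.0046 -0.0442]
scene [218 183]
side [356 148]
```

View pics/z19.png

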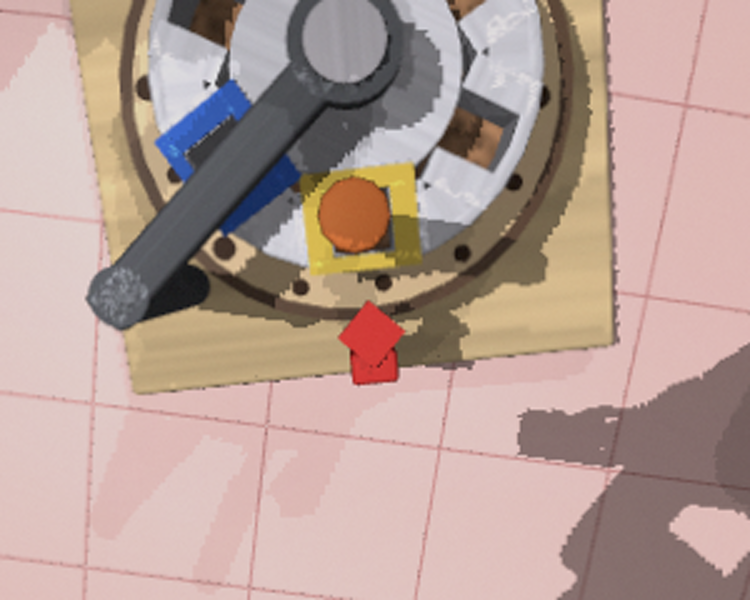

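View pics/z19b.png

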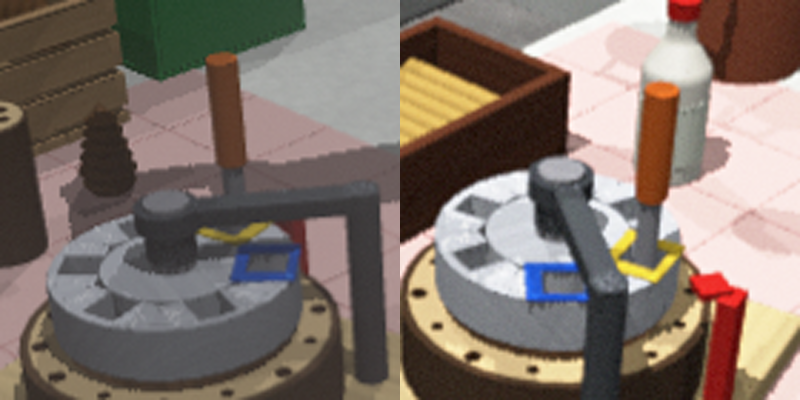

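```bash
python3 -c "
from h import *
import pickle
w=pickle.load(open('w19.pkl','rb'))
Z=lambda u,v:(180+u/2.5,40+v/2.5)
C0=np.array([.598,-.125])
def a(n,P):
  d=P-C0;print(n,P,np.linalg.norm(d),np.degrees(np.arctan2(d[1],d[0]))%360)
cs=[onz(w,Z(*c),.1205)[:2] for c in((303,182),(415,163),(424,257),(312,275))]
a('yellow',np.mean(cs,axis=0))
for i,j in((0,1),(3,2),(0,3),(1,2)):
  d=cs[j]-cs[i];print(np.degrees(np.arctan2(d[1],d[0]))%90)
for n,c,h in(('ptr',(371,334),.118),('tip',(370,300),.118),('post',(118,298),.162),('k5',(478,133),.1205)): a(n,onz(w,Z(*c),h)[:2])
print('hub',onz(w,Z(344,38),.165))
for z in (.02,):
  d=onz(w,Z(617,343),z)-onz(w,Z(135,394),z);print('base yaw',np.degrees(np.arctan2(d[1],d[0]))+90)
"
```

```text
yellow [ 0.5425 -0.14  ] 0.05748212180795359 195.1008779262088
16.714244007070533
16.43635493181465
12.56806981366708
14.291447479191305
ptr [ 0.4978 -0.1493] 0.1031242697733085 193.61272654670054
tip [ 0.5115 -0.147 ] 0.08927870465440466 194.24057179029646
post [ 0.5025 -0.0551] 0.11835483338909983 143.8128143108466
k5 [ 0.581  -0.1801] 0.057620970033200686 252.8652687328152
hub [ 0.5978 -0.1253  0.165 ]
base yaw 13.58570664151236
```

```bash
python3 -c "
from plant import manip
print(manip.sign_off(), manip.state()['time_s'])"
```

```text
the job is handed in; nothing more can be done
the job is handed in; nothing more can be done
```

The job is done and handed in at about 21.5 s of the 54 s allowed. I pulled the blue socket clockwise to the pointer, then moved the bar to the yellow socket and pulled that round too. The bar was let go standing in the yellow socket, and the arm backed off above it with the gripper open.

- **Blue:** at the end of its pull the wrist camera put it at about 193.1°, against a pointer direction of about 193.5°. The side camera disagreed a little, putting blue at 194.8° and the pointer at about 191°. I trusted the wrist view, because the base edges and the steel arm gave the same pointer direction.
- **Yellow:** the final look put the socket itself at about 195° and its neighbour, less 60°, at about 193°. The pointer was at about 193.6°, so yellow is roughly within 1.5° of it. I did not nudge it further.
- **Bar:** the last pictures show it upright and seated in the yellow socket, free of the gripper. It had touched the socket floor before I released it.
- **Forces:** readings at the ends of the moves stayed under about 5 N, and I saw nothing knocked over or dropped.

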